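# Put washed tubs to dry in the gated rack

### The arm

A 7-joint arm with a two-finger parallel gripper is mounted at the origin on the work surface. World frame = base frame: x ahead of the robot, y to its left, z up, the work surface at z = 0. Lengths are in mm, angles in rad, forces in N, time in s.
With the tool pointing down it reaches from about 400 to 875 mm from the base axis. Payload 4.4 kg.
Tool frame: the origin (TCP) lies at the very end of the fingers, on their centre line; the grasp point (between the pads) lies 19 mm behind it; z points along the fingers, y is the line along which they close (so a half turn about z gives the same grasp; the last joint's range is limited). The gripper opens to 85 mm and grips with 20 to 120 N. Pads are 22 mm wide; open, the fingers measure 114 mm over their backs; the gripper's body (76 mm by 85 mm) begins 54 mm behind the grasp point. The pads swing forward as they close: fully open they stand 13 mm farther back than shut.
Start: joints at [-1.272, 0.628, 0.038, 1.517, -0.027, 0.996, -0.02], TCP at [231.872, 607.251, 203.413] pointing down, gripper open.
Joint ranges: [-3.06, 3.06], [-0.37, 2.12], [-1.25, 1.32], [0.18, 2.47], [-1.1, 4.24], [0.23, 1.98], [-2.94, 2.94]. Speed limits (rad/s): [2.57, 2.57, 3.14, 3.14, 3.14, 3.14, 3.14].

### API

Orientations are given as [roll, pitch, yaw] about the fixed x, y, z axes, in that order (R = Rz(yaw) Ry(pitch) Rx(roll)).
In Python, from cell import read_state, get_image, camera_params, finish_job gives the robot as it stands.
- The arm moves only by the tool arm_command, never from a script. Its argument "deltas" is a list of rows, each an object of numbers: "dx", "dy", "dz": the shift along the world's x, y, z in m; "yaw": the turn about the world's z in degrees; "jaw": the opening, from 0 (shut) to 1 (fully open). A call has 1 to 20 rows; each row is the pose to reach, as a shift and turn from the pose commanded when the call began; what a row does not reach only later rows make up. A row lasts 1/10 s, in which the tool goes at most 50 mm and 8.59 degrees, less where a joint would pass 70% of its speed; a pose out of reach is approached as far as the arm can. A call with a gripper value outside its range is refused whole. The fingers move at their own pace and stop on an object; the grip force is fixed at half the most. Time passes only in rows, so rows that repeat a pose let the fingers close. It gives the time, the measured TCP pose, the force, the opening and the grip force at its end, in the units of the state.
- read_state(): the state, without advancing time (a new reading comes with each control period).
- get_image(name): name is "scene" or "side" or "wrist"; returns (picture, depth): 420x560x3 uint8, red, green, blue; 420x560 float32, mm along the optical axis (not along the pixel's ray), 0 where there is no reading.
- camera_params(name): a dict with "camera_matrix" (3x3 intrinsics, pixels), "extrinsics" (4x4, takes a point from camera to world coordinates). Camera axes: x right, y down, z forward; pixel columns grow to the right and rows downward; lengths in mm; the calibration is good to about 2 mm. A picture is of the moment at which its call begins: read the wrist's pose just before it. camera_params takes no time and is no camera call; for the wrist camera it gives the pose at the moment of the call.
- finish_job(): hands the job in; it is judged then, once.
The state is a dict: "clock": time; "qpos": joint angles; "qd": joint speeds; "tau": joint torques, N m; "eef_pos": TCP position; "tool_rot": TCP orientation; "force": force on the tool from outside, world axes, zero at the start; "torque": the same for the moment, N m; "width": finger opening in mm; "gripper_force": force on a finger pad.
Only numpy, scipy, OpenCV 4.12 (cv2) and the standard library are available. Lean on these libraries where they do the work, as an engineer would, in place of code of your own. Each camera call takes 0.05 s, during which the arm holds its last target. There are 200 camera calls.

### The job

Put the washed black tubs away to dry: pinch both buttons of the catch together and swing the gate of the low rack wide open to about square or more, then tap the wooden wedge under the gate until it is jammed and let it go. With the gate wedged, slide every tub into a bay of its own, rear end first and pushed fully home against the back, tab towards you, and leave the gate wedged open so that the air gets in. Leave the yellow bottle and the jar where they stand.

Things in the scene. Friction and masses are not known exactly. Their poses are not given: they have to be found in the camera images.
- rack: Low steel rack fixed on the worktop. All sizes here in mm. Origin: at worktop level, middle of the doorway, in the closed gate's plane; x points into the rack, y left, z up. Bays have no floor: tubs slide on the worktop (z 0). Side walls 60 high, inner faces y +-105; door posts 70 high. A tub fully home has its origin at x 105.
- rack_bays (a point): Point on the worktop at rack x 60, y 0, where the dividers begin; axes as the rack's. Four bays centred at y -78, -26, 26, 78, each 49 clear, between 20 high, 3 thick dividers that run on to the back wall.
- rack_back (a point): Middle of the back wall's inner face at worktop level (rack x 170, y 0); axes as the rack's. Clear roof over rack x 100 to 176, underside 55 and top 60 above the worktop; in front of x 100 the bays are open above.
- gate (a joint): Swing of the white gate, rad: 0 shut, grows as its free end swings out (clockwise from above), hard stop at 1.65; stays where left (0.15 N m friction). Panel 18 thick, 12 to 72 above the worktop, so a 12 gap runs under it. Shut, it is held by two bolts, one per catch button; a bolt frees once its button is in by 4; past 0.1 rad the buttons no longer matter.
- gate_hinge (a point): Point on the gate's upright hinge axis at worktop level, left end of the doorway (rack x 0, y 112). The panel's mid-plane passes through it; panel from 2 to 220 away. Axes turn with the gate, as gate_catch's.
- gate_catch (a point): Middle of the pinch catch on the gate's top, 185 from the hinge, 90 above the worktop; moves with the gate. -y runs along the panel to its free end, x is normal to it (into the rack when shut). Two opposed grey buttons, one each side along y, outer faces 54 apart, 20 wide, 77 to 103 above the worktop, travel 8 each.
- button_a (a joint): How far the button nearer the free end is pressed, m: 0 out, 0.008 fully in; spring 1.2 N at first, 6 N when fully in.
- button_b (a joint): The same for the button nearer the hinge.
- wedge: Brown wooden wedge, 110 long (x), 30 wide (y), flat underside, 25 high at the thick end (-x) falling evenly to 5 at the thin end (+x); 60 g. Origin: centre of underside. Thin end first under the gate it meets the panel's lower edge 38 from the tip; pushed on with 10 to 15 N, square to the panel and towards the gate's stop, it binds by friction and stays.
- tub1: Black plastic tub, open top, 130 long (x), 42 wide (y), 32 high, walls 3, 90 g. At its front end (-x) stands a pull tab 8 thick (x), 34 wide (y), 64 high, centred 61 in front of the origin. Origin: centre of underside, x towards the rear end, z up. May be absent (None).
- tub2: Another tub just like tub1: same sizes, tab and axes. May be absent (None).
- tub3: Another tub just like tub1: same sizes, tab and axes. May be absent (None).
- tub4: Another tub just like tub1: same sizes, tab and axes. May be absent (None).
- sauce_bottle: Yellow squeeze bottle, 56 across, about 160 tall, origin under its centre; not part of the job.
- jam_jar: Amber glass jar, 68 across, about 85 tall, origin under its centre; not part of the job.
Things that resemble listed ones, but are neither listed nor needed, are in the scene too. What is shaped like the tub4 but green or white is not meant.

How it is judged:
By the outcome, as a careful person would: the job done as asked, in the order asked, and still so for the second after the job is handed in, with the robot touching nothing.
Of tub1, tub2, tub3, tub4 only 2 to 4 are there at a start; the rules pass over those that are not, and their reading is None.
At some moment in a run one of tub1, tub2, tub3, tub4 may be knocked a few centimetres aside while the robot is not near it.
Once in a run the grip may slacken for a moment while it holds something.
It also fails if it takes over 210 s, if anything falls off the work surface, if the arm or the gripper's body presses on something with over 40 N, if the wrist force passes 120 N, or if a joint passes its speed limit or range.

## Working session

There is one attempt and no reset: what is moved stays moved. The work goes in short steps, Python scripts to look and compute and a tool call to move; the robot and the scene stay as the last step left them, time stands still between calls to the robot, and variables do not carry over. Pictures are saved under pics/ and viewed, at most 14 in all, crops included, and the job is handed in when it is done.

Besides the shell and the picture viewer there is one more tool, called after ">>>" by a JSON object that holds its "api" and its "payload", one argument or row to a line. arm_command: Moves the arm, as the interface text tells. Its arguments: {"type":"object","properties":{"deltas":{"type":"array"}},"required":["deltas"]}

```bash
mkdir -p pics; cat > h.py <<'E'
import numpy as np, cv2
from cell import *
def snap(n):
    P=camera_params(n); im,d=get_image(n)
    return im,d,np.array(P["camera_matrix"]),np.array(P["extrinsics"])
def save(im,f,crop=None,s=1):
    if crop: im=im[crop[1]:crop[3],crop[0]:crop[2]]
    im=cv2.resize(im,None,fx=s,fy=s,interpolation=cv2.INTER_CUBIC)
    cv2.imwrite(f,im[:,:,::-1])
def cloud(d,K,E):
    v,u=np.mgrid[:d.shape[0],:d.shape[1]]
    p=np.stack([(u-K[0,2])/K[0,0]*d,(v-K[1,2])/K[1,1]*d,d],-1)
    w=p@E[:3,:3].T+E[:3,3]; w[d<=0]=np.nan
    return w
def ray(u,v,z,K,E):
    r=E[:3,:3]@np.array([(u-K[0,2])/K[0,0],(v-K[1,2])/K[1,1],1]); return E[:3,3]+r*(z-E[2,3])/r[2]
E
python3 - <<'E'
from h import *
print(read_state())
for n in ["scene","side"]:
    im,d,K,E=snap(n); save(im,f"pics/{n}0.png",s=1.4); np.savez(f"{n}0.npz",im=im,d=d,K=K,E=E); print(n,K,E)
E
```

```text
{'clock': 0.0, 'qpos': array([-1.27178738,  0.62930627,  0.03843187,  1.51839579, -0.02697549,
        0.99634382, -0.02002211]), 'qd': array([ 0.00070314, -0.00214573, -0.0010363 ,  0.00068918,  0.00021886,
        0.00031383,  0.00080392]), 'tau': array([-1.14979603e-04, -5.63394499e+01,  1.22651037e+00, -1.93434656e+01,
        1.11147904e-02,  1.07781435e-02, -8.60560561e-06]), 'eef_pos': array([231.62488619, 606.57389445, 202.5059379 ]), 'tool_rot': array([-3.13965755e+00,  3.90684720e-05,  2.77678251e+00]), 'force': array([ 0.35197702, -0.4825461 , -0.07733863]), 'torque': array([ 0.00176063, -0.06141695, -0.03379749]), 'gripper_force': 0.0, 'width': 85.34651777200004}
scene [[496.73566011   0.         276.18025716]
 [  0.         496.73566011 206.85146931]
 [  0.           0.           1.        ]] [[-4.53410491e-01  6.44978583e-01 -6.15159780e-01  1.38543057e+03]
 [ 8.91106581e-01  3.42477633e-01 -2.97721568e-01  3.74712192e+02]
 [ 1.86544307e-02 -6.83163010e-01 -7.30027611e-01  1.02875637e+03]
 [ 0.00000000e+00  0.00000000e+00  0.00000000e+00  1.00000000e+00]]
side [[424.41631844   0.         281.07846393]
 [  0.         424.41631844 214.89087495]
 [  0.           0.           1.        ]] [[ 9.14194072e-01 -2.97570209e-01  2.75138454e-01  2.24218837e+02]
 [-4.04740337e-01 -6.35433401e-01  6.57578628e-01 -8.27170000e+02]
 [-2.08436460e-02 -7.12514114e-01 -7.01348116e-01  9.38316741e+02]
 [ 0.00000000e+00  0.00000000e+00  0.00000000e+00  1.00000000e+00]]
```

View pics/scene0.png

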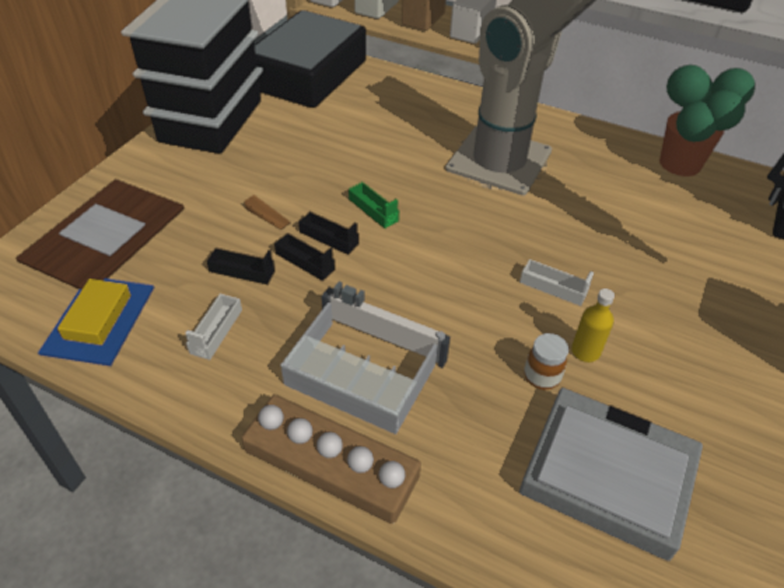

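View pics/side0.png

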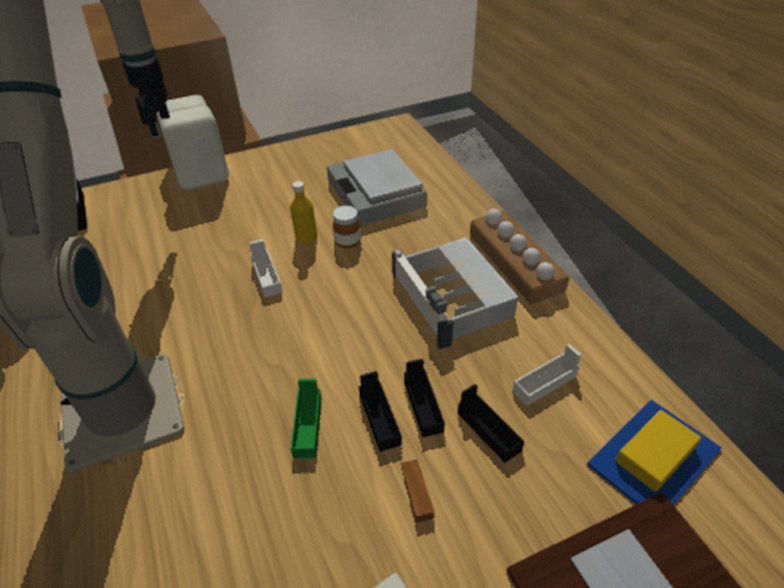

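Scene view: three black tubs at about (328,232), (305,255) and (240,265). The look-alikes are a green tub (374,204) and white tubs (214,325) and (555,280). The wedge is at (266,211). The dark sponge board, boxes and egg tray are distractors. The rack is at (365,360) with its catch at (344,296); the side view agrees. Measuring next.

```bash
cat >> h.py <<'E'
def masks(im):
    hsv=cv2.cvtColor(im,cv2.COLOR_RGB2HSV); return hsv
def tubs(im,d,K,E,box=(250,800,-450,250),show=True):
    """black blobs: fit by minAreaRect of wall-top points, tab by height"""
    W=cloud(d,K,E); m=(im.max(-1)<62)&(W[...,2]>4)&(W[...,2]<75)&(W[...,0]>box[0])&(W[...,0]<box[1])&(W[...,1]>box[2])&(W[...,1]<box[3])
    n,L,st,c=cv2.connectedComponentsWithStats(m.astype(np.uint8))
    out=[]
    for i in range(1,n):
        if st[i,4]<150: continue
        p=W[L==i]; t=p[p[:,2]>44]; r=cv2.minAreaRect(p[:,:2].astype(np.float32))
        (cx,cy),(a,b),ang=r
        yaw=np.radians(ang if a>b else ang+90)
        tm=t.mean(0) if len(t) else np.full(3,np.nan)
        v=np.array([np.cos(yaw),np.sin(yaw)])
        if len(t) and v@(np.array([cx,cy])-tm[:2])<0: v=-v
        out.append(dict(c=(cx,cy),size=(max(a,b),min(a,b)),yaw=np.degrees(np.arctan2(v[1],v[0])),tab=tm,n=len(p),nt=len(t),pix=c[i],zmax=np.percentile(p[:,2],98)))
    if show:
        for o in out: print({k:np.round(x,1) for k,x in o.items()})
    return out
E
python3 - <<'E'
from h import *
for n in ["scene","side"]:
    z=np.load(n+"0.npz"); im,d,K,E=[z[k] for k in("im","d","K","E")]
    print(n); tubs(im,d,K,E)
    W=cloud(d,K,E); hsv=cv2.cvtColor(im,cv2.COLOR_RGB2HSV)
    # wedge
    u0,v0=(266/1.4,211/1.4) if n=="scene" else (418/1.4,490/1.4)
    vv,uu=np.mgrid[:420,:560]
    near=(abs(uu-u0)<30)&(abs(vv-v0)<30)
    m=near&(W[...,2]>3.5)&(W[...,2]<30)&(hsv[...,1]>120)&(im.max(-1)>60)
    p=W[m]; print("wedge",len(p),cv2.minAreaRect(p[:,:2].astype(np.float32)))
    c=p.mean(0); A=np.c_[p[:,:2]-c[:2],np.ones(len(p))]
    t=p[p[:,2]>18].mean(0),p[(p[:,2]<10)].mean(0); print("hi/lo",np.round(t,1))
    # rack: points z 66..80 (gate/post tops) and z 56..64, catch z>80
    reg=(W[...,0]>400)&(W[...,0]<850)&(W[...,1]>-330)&(W[...,1]<130)
    for lo,hi in [(66,76),(57,63),(84,110)]:
        p=W[reg&(W[...,2]>lo)&(W[...,2]<hi)&(hsv[...,1]<70)]
        print(lo,len(p),cv2.minAreaRect(p[:,:2].astype(np.float32)),np.round(p.mean(0),1))
for (n,crop) in [("scene",(190,190,330,320)),("scene",(140,120,280,220))]:
    z=np.load(n+"0.npz"); save(z["im"],f"pics/c{crop[0]}.png",crop,5)
E
```

```text
scene
{'c': array([ 442.4, -224.7]), 'size': array([136.5,  49.5]), 'yaw': np.float64(-97.2), 'tab': array([ 452.5, -162.1,   57. ]), 'n': np.int64(623), 'nt': np.int64(50), 'pix': array([235.2, 165.9]), 'zmax': np.float64(62.6)}
{'c': array([ 529.7, -232.1]), 'size': array([134.7,  45.8]), 'yaw': np.float64(-101.1), 'tab': array([ 542.6, -170.8,   56.5]), 'n': np.int64(666), 'nt': np.int64(62), 'pix': array([217.9, 182.8]), 'zmax': np.float64(62.8)}
{'c': array([ 613.4, -330.9]), 'size': array([133. ,  48.5]), 'yaw': np.float64(-79.3), 'tab': array([ 606.8, -269. ,   57.8]), 'n': np.int64(750), 'nt': np.int64(51), 'pix': array([172.2, 189.4]), 'zmax': np.float64(63.2)}
wedge 340 ((441.103271484375, -392.37109375), (135.58045959472656, 35.585880279541016), 78.3992691040039)
hi/lo [[ 437.5 -411.    22.3]
 [ 452.7 -360.4    7.2]]
66 563 ((701.4921264648438, -123.77227783203125), (367.5802001953125, 397.9878234863281), 57.54862594604492) [640.3   7.5  71.6]
57 2443 ((643.2570190429688, -73.81307983398438), (406.22930908203125, 402.306396484375), 87.13617706298828) [758.7   6.4  60.5]
84
[... 1092 characters left out ...]
': np.float64(-78.1), 'tab': array([ 597. , -276.4,   57.7]), 'n': np.int64(889), 'nt': np.int64(69), 'pix': array([348.9, 303.2]), 'zmax': np.float64(63.6)}
wedge 770 ((446.4764404296875, -381.84619140625), (148.75645446777344, 144.7583770751953), 64.43377685546875)
hi/lo [[ 436.3 -416.1   22.4]
 [ 447.9 -370.2    5.2]]
66 320 ((700.4059448242188, -123.44351196289062), (376.7734375, 398.5220642089844), 56.77978515625) [633.9 -10.3  71.6]
57 1205 ((634.5377807617188, -79.18272399902344), (413.2159423828125, 402.1979064941406), 88.44207000732422) [754.7 -11.1  60.7]
84 144 ((635.6306762695312, -66.2491455078125), (56.059242248535156, 19.740352630615234), 89.25109100341797) [634.2 -69.4  98.8]
```

View pics/c190.png

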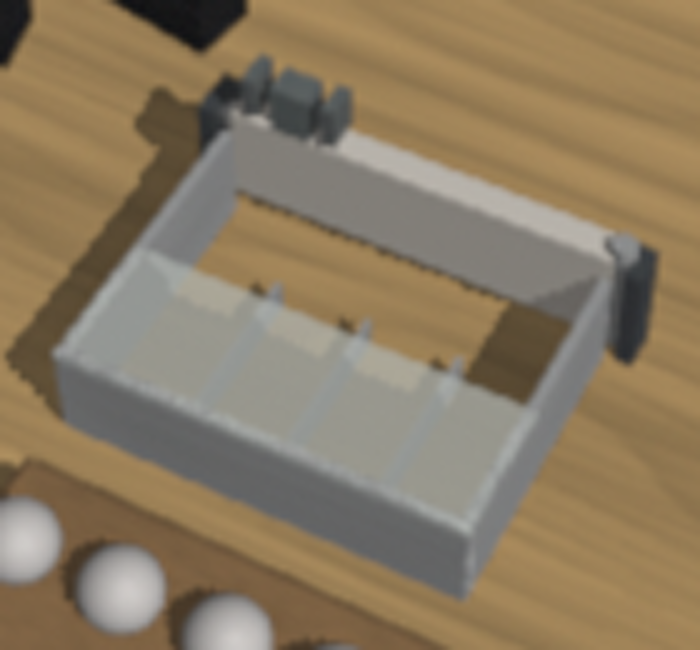

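View pics/c140.png

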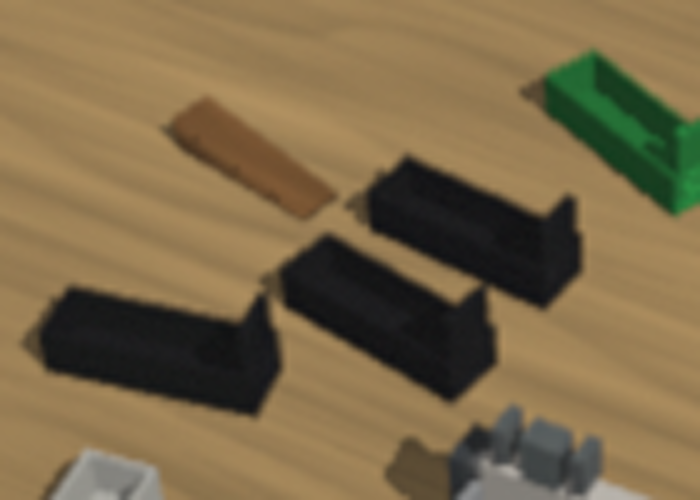

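Scene crops: the three black tubs lie tabs towards +y. The brown wedge at (266,211) has its thin end towards the tubs, and the gate hinge is the right-hand post in the crop (world +y). Now fitting the rack.

```bash
python3 - <<'E'
from h import *
for n in ["scene","side"]:
    z=np.load(n+"0.npz"); im,d,K,E=[z[k] for k in("im","d","K","E")]
    W=cloud(d,K,E); hsv=cv2.cvtColor(im,cv2.COLOR_RGB2HSV); X,Y,Z=W[...,0],W[...,1],W[...,2]
    g=(Z>69)&(Z<75)&(X>600)&(X<670)&(Y>-130)&(Y<150)
    p=W[g]; f=cv2.fitLine(p[:,:2].astype(np.float32),cv2.DIST_HUBER,0,.01,.01).ravel()
    print(n,"gate top",len(p),f[2:],np.degrees(np.arctan2(f[1],f[0])),"y range",np.percentile(p[:,1],[1,50,99]),"x",np.percentile(p[:,0],[5,50,95]))
    r=(Z>56)&(Z<64)&(X>650)&(X<850)&(Y>-140)&(Y<160); p=W[r]
    print("roof+walls",len(p),cv2.minAreaRect(p[:,:2].astype(np.float32)))
    c=(Z>95)&(Z<110)&(X>600)&(X<680)&(Y>-120)&(Y<-20); p=W[c]; print("catch top",p.mean(0),np.percentile(p[:,1],[2,98]),cv2.minAreaRect(p[:,:2].astype(np.float32)))
    dk=(im.max(-1)<90)&(Z>40)&(Z<78)&(X>600)&(X<680)&(((Y>90)&(Y<150))|((Y<-85)&(Y>-150)))
    for s in (1,-1):
        p=W[dk&(s*Y>0)]; print("post",s,len(p),p.mean(0) if len(p) else 0, p[:,:2].min(0),p[:,:2].max(0))
    ob=(Z>6)&(Z<170)&(X>350)&(X<720)&(Y>125)&(Y<500)
    k,L,st,cc=cv2.connectedComponentsWithStats(ob.astype(np.uint8))
    for i in range(1,k):
        if st[i,4]>80: p=W[L==i]; print("obj",st[i,4],np.round(p[:,:2].min(0)),np.round(p[:,:2].max(0)),p[:,2].max().round())
E
```

```text
scene gate top 415 [638.49963   20.569386] -88.81153 y range [-117.1172087    28.40057679  134.20382817] x [626.37684144 638.69872767 646.01622807]
roof+walls 2503 ((732.832275390625, 8.588142395019531), (164.16867065429688, 225.22691345214844), 0.28202298283576965)
catch top [637.77127504 -63.47533187 101.61980511] [-91.80534318 -37.06118456] ((636.424072265625, -64.93558502197266), (22.410686492919922, 56.9348030090332), 2.429671049118042)
post 1 77 [641.35212896 129.8191169   59.00733261] [628.79236435 118.95849512] [650.06477375 135.86505745]
post -1 74 [ 639.67138702 -110.09159655   64.87531162] [ 622.36917698 -117.65199009] [650.38348883 -85.14554981]
obj 421 [350. 182.] [381. 318.] 70.0
obj 977 [380. 330.] [516. 386.] 165.0
obj 132 [621. 125.] [651. 136.] 80.0
obj 955 [547. 268.] [613. 337.] 92.0
obj 2327 [598. 340.] [720. 500.] 71.0
side gate top 247 [633.89294    8.626637] 89.66801 y range [-119.38430397   12.52316957  128.80359676] x [625.65174181 634.06843949 644.80547307]
roof+walls 1284 ((733.4283447265625, 8.370101928710938), (231.81005859375, 163.0318603515625), 89.40869140625)
catch top [636.03404125 -68.50198139 101.7381771 ] [-92.9845201  -39.99002597] ((636.66064453125, -65.75951385498047), (22.478092193603516, 55.494789123535156), 2.8458259105682373)
post 1 70 [643.09743257 116.10632597  53.52473449] [624.19362068  90.46730107] [679.86128911 135.64539867]
post -1 160 [ 638.76194583 -111.12371284   58.21131012] [ 618.76656606 -121.88520338] [679.27529081 -86.33151299]
obj 1596 [542. 263.] [720. 500.] 92.0
obj 578 [457. 324.] [511. 373.] 164.0
obj 213 [350. 183.] [376. 318.] 67.0
```

>>> {"api": "arm_command", "payload": {
  "deltas": [
    {"dx": 0.0, "dy": -0.03, "dz": 0.04, "jaw": 1},
    {"dx": 0.405, "dy": -0.672, "dz": 0.06, "yaw": 20.9, "jaw": 1},
    {"dx": 0.405, "dy": -0.672, "dz": 0.06, "yaw": 20.9, "jaw": 1},
    {"dx": 0.405, "dy": -0.672, "dz": 0.06, "yaw": 20.9, "jaw": 1},
    {"dx": 0.405, "dy": -0.672, "dz": 0.06, "yaw": 20.9, "jaw": 1},
    {"dx": 0.405, "dy": -0.672, "dz": 0.06, "yaw": 20.9, "jaw": 1},
    {"dx": 0.405, "dy": -0.672, "dz": 0.06, "yaw": 20.9, "jaw": 1},
    {"dx": 0.405, "dy": -0.672, "dz": 0.06, "yaw": 20.9, "jaw": 1},
    {"dx": 0.405, "dy": -0.672, "dz": 0.06, "yaw": 20.9, "jaw": 1},
    {"dx": 0.405, "dy": -0.672, "dz": 0.06, "yaw": 20.9, "jaw": 1},
    {"dx": 0.405, "dy": -0.672, "dz": 0.06, "yaw": 20.9, "jaw": 1},
    {"dx": 0.405, "dy": -0.672, "dz": 0.06, "yaw": 20.9, "jaw": 1},
    {"dx": 0.405, "dy": -0.672, "dz": 0.06, "yaw": 20.9, "jaw": 1},
    {"dx": 0.405, "dy": -0.672, "dz": 0.06, "yaw": 20.9, "jaw": 1},
    {"dx": 0.405, "dy": -0.672, "dz": 0.06, "yaw": 20.9, "jaw": 1},
    {"dx": 0.405, "dy": -0.672, "dz": 0.06, "yaw": 20.9, "jaw": 1},
    {"dx": 0.405, "dy": -0.672, "dz": 0.06, "yaw": 20.9, "jaw": 1},
    {"dx": 0.405, "dy": -0.672, "dz": 0.06, "yaw": 20.9, "jaw": 1},
    {"dx": 0.405, "dy": -0.672, "dz": 0.06, "yaw": 20.9, "jaw": 1},
    {"dx": 0.405, "dy": -0.672, "dz": 0.06, "yaw": 20.9, "jaw": 1}
  ]
}}

```text
invalid input at $.deltas[0]: expected keys dx, dy, dz, yaw, jaw
```

```bash
python3 - <<'E'
from h import *
s=read_state(); print(s["clock"],s["eef_pos"],s["tool_rot"],s["qpos"])
im,d,K,E=snap("wrist"); np.savez("w1.npz",im=im,d=d,K=K,E=E); save(im,"pics/w1.png",s=1.4); print(E)
W=cloud(d,K,E); X,Y,Z=W[...,0],W[...,1],W[...,2]
c=(Z>95)&(Z<112)&(X>600)&(X<680)&(Y>-120)&(Y<-20); p=W[c]
if len(p): print("catch",len(p),p.mean(0),p.min(0),p.max(0),cv2.minAreaRect(p[:,:2].astype(np.float32)))
g=(Z>68)&(Z<77)&(X>600)&(X<670); p=W[g]
if len(p)>20: print(cv2.minAreaRect(p[:,:2].astype(np.float32)),cv2.fitLine(p[:,:2].astype(np.float32),cv2.DIST_HUBER,0,.01,.01).ravel())
E
```

```text
0.1 [231.66063043 606.66974108 202.57804166] [-3.13988433e+00  6.56545525e-05  2.77682399e+00] [-1.27179946  0.62926062  0.03842708  1.51826242 -0.0269302   0.99629644
 -0.02002426]
[[ 3.56482561e-01  8.94157279e-01  2.70929775e-01  1.62028817e+02]
 [ 9.34299821e-01 -3.40541650e-01 -1.05428788e-01  6.33854159e+02]
 [-2.00704596e-03  2.90713165e-01 -9.56808146e-01  3.72322523e+02]
 [ 0.00000000e+00  0.00000000e+00  0.00000000e+00  1.00000000e+00]]
```

View pics/w1.png

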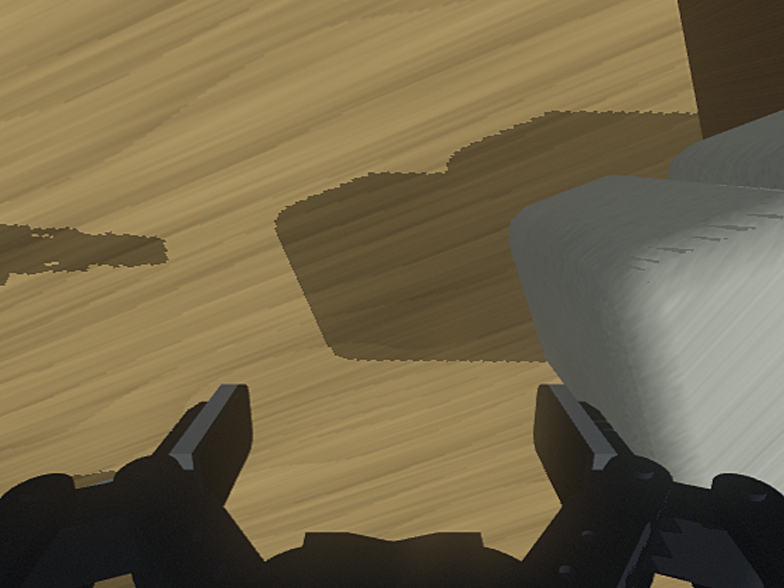

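Nothing moved: every key is needed in each row. The picture shows only the start area, with a white canister on the right and the fingers at the bottom.

>>> {"api": "arm_command", "payload": {
  "deltas": [
    {"dx": 0, "dy": -0.03, "dz": 0.04, "yaw": 0, "jaw": 1},
    {"dx": 0.02, "dy": -0.07, "dz": 0.06, "yaw": 0, "jaw": 1},
    {"dx": 0.405, "dy": -0.672, "dz": 0.06, "yaw": 20.9, "jaw": 1},
    {"dx": 0.405, "dy": -0.672, "dz": 0.06, "yaw": 20.9, "jaw": 1},
    {"dx": 0.405, "dy": -0.672, "dz": 0.06, "yaw": 20.9, "jaw": 1},
    {"dx": 0.405, "dy": -0.672, "dz": 0.06, "yaw": 20.9, "jaw": 1},
    {"dx": 0.405, "dy": -0.672, "dz": 0.06, "yaw": 20.9, "jaw": 1},
    {"dx": 0.405, "dy": -0.672, "dz": 0.06, "yaw": 20.9, "jaw": 1},
    {"dx": 0.405, "dy": -0.672, "dz": 0.06, "yaw": 20.9, "jaw": 1},
    {"dx": 0.405, "dy": -0.672, "dz": 0.06, "yaw": 20.9, "jaw": 1},
    {"dx": 0.405, "dy": -0.672, "dz": 0.06, "yaw": 20.9, "jaw": 1},
    {"dx": 0.405, "dy": -0.672, "dz": 0.06, "yaw": 20.9, "jaw": 1},
    {"dx": 0.405, "dy": -0.672, "dz": 0.06, "yaw": 20.9, "jaw": 1},
    {"dx": 0.405, "dy": -0.672, "dz": 0.06, "yaw": 20.9, "jaw": 1},
    {"dx": 0.405, "dy": -0.672, "dz": 0.06, "yaw": 20.9, "jaw": 1},
    {"dx": 0.405, "dy": -0.672, "dz": 0.06, "yaw": 20.9, "jaw": 1},
    {"dx": 0.405, "dy": -0.672, "dz": 0.06, "yaw": 20.9, "jaw": 1},
    {"dx": 0.405, "dy": -0.672, "dz": 0.06, "yaw": 20.9, "jaw": 1},
    {"dx": 0.405, "dy": -0.672, "dz": 0.06, "yaw": 20.9, "jaw": 1},
    {"dx": 0.405, "dy": -0.672, "dz": 0.06, "yaw": 20.9, "jaw": 1}
  ]
}}

```text
clock: 2.15
eef_pos: [636.2, -62.2, 263.3]
tool_rot: [3.14, -0.001, -3.139]
force: [-0.7, -0.5, 0.6]
width: 85.2
gripper_force: 0.0
```

```bash
cat > w.py <<'E'
from h import *
s=read_state(); print(s["clock"],s["eef_pos"],s["tool_rot"],s["qpos"])
im,d,K,E=snap("wrist"); np.savez("w1.npz",im=im,d=d,K=K,E=E); save(im,"pics/w2.png",s=1.4)
W=cloud(d,K,E); X,Y,Z=W[...,0],W[...,1],W[...,2]
c=(Z>95)&(Z<112)&(X>600)&(X<680)&(Y>-120)&(Y<-20); p=W[c]
if len(p): print("catch",len(p),p.mean(0),p.min(0),p.max(0),cv2.minAreaRect(p[:,:2].astype(np.float32)))
g=(Z>68)&(Z<77)&(X>600)&(X<670)&(Y<140)&(Y>-130); p=W[g]
if len(p)>20: print(cv2.minAreaRect(p[:,:2].astype(np.float32)),cv2.fitLine(p[:,:2].astype(np.float32),cv2.DIST_HUBER,0,.01,.01).ravel())
E
python3 w.py
```

```text
2.15 [636.19633242 -62.19316839 263.33705921] [ 3.14002723e+00 -8.90807989e-04 -3.13872059e+00] [ 4.25231795e-04  5.60222813e-01  9.09270854e-02  1.47253510e+00
 -5.54932177e-02  1.11232305e+00  1.67581070e+00]
catch 782 [636.03267705 -65.93493865 101.4354    ] [626.14650454 -92.33140593  95.21154936] [646.25027339 -39.02236591 104.39712141] ((636.2971801757812, -65.71501159667969), (20.09579086303711, 53.31311798095703), 0.23822204768657684)
((633.4315795898438, 7.7158050537109375), (28.437580108642578, 253.96168518066406), 0.6867937445640564) [ 2.2118830e-03 -9.9999756e-01  6.3493201e+02  2.3030582e+01]
```

>>> {"api": "arm_command", "payload": {
  "deltas": [
    {"dx": -0.0005, "dy": -0.001, "dz": -0.05, "yaw": 0.2, "jaw": 1},
    {"dx": -0.0005, "dy": -0.001, "dz": -0.1, "yaw": 0.2, "jaw": 1},
    {"dx": -0.0005, "dy": -0.001, "dz": -0.12, "yaw": 0.2, "jaw": 1},
    {"dx": -0.0005, "dy": -0.001, "dz": -0.14, "yaw": 0.2, "jaw": 1},
    {"dx": -0.0005, "dy": -0.001, "dz": -0.16, "yaw": 0.2, "jaw": 1},
    {"dx": -0.0005, "dy": -0.001, "dz": -0.175, "yaw": 0.2, "jaw": 1},
    {"dx": -0.0005, "dy": -0.001, "dz": -0.183, "yaw": 0.2, "jaw": 1},
    {"dx": -0.0005, "dy": -0.001, "dz": -0.183, "yaw": 0.2, "jaw": 1}
  ]
}}

```text
clock: 3.0
eef_pos: [635.7, -65.0, 79.6]
tool_rot: [3.141, -0.002, -3.137]
force: [-0.4, -0.1, -0.5]
width: 85.2
gripper_force: 0.0
```

>>> {"api": "arm_command", "payload": {
  "deltas": [
    {"dx": 0, "dy": 0, "dz": 0, "yaw": 0, "jaw": 0.3},
    {"dx": 0, "dy": 0, "dz": 0, "yaw": 0, "jaw": 0.3},
    {"dx": 0, "dy": 0, "dz": 0, "yaw": 0, "jaw": 0.3},
    {"dx": 0, "dy": 0, "dz": 0, "yaw": 0, "jaw": 0.3},
    {"dx": 0, "dy": 0, "dz": 0, "yaw": 0, "jaw": 0.3},
    {"dx": 0, "dy": 0, "dz": 0, "yaw": 0, "jaw": 0.3},
    {"dx": 0, "dy": 0, "dz": 0, "yaw": 0, "jaw": 0.3},
    {"dx": 0, "dy": 0, "dz": 0, "yaw": 0, "jaw": 0.3}
  ]
}}

```text
clock: 3.8
eef_pos: [636.3, -65.8, 80.4]
tool_rot: [3.142, -0.0, -3.138]
force: [0.4, 0.0, -1.1]
width: 25.6
gripper_force: 0.0
```

```bash
python3 - <<'E'
from h import *
print(read_state())
im,d,K,E=snap("wrist"); a=cv2.resize(im,(448,336))
im2,d,K,E=snap("side"); b=cv2.resize(im2[130:270,240:430],(448,330))
save(np.vstack([a,b])[:, :],"pics/g1.png",s=.89)
E
```

```text
{'clock': 3.8, 'qpos': array([ 0.01790832,  0.75866203,  0.06928858,  1.65466544, -0.07143132,
        0.73089369,  1.69564024]), 'qd': array([ 1.30918013e-03, -6.89417933e-06,  3.25288185e-04,  7.41439901e-04,
       -3.29122538e-04, -9.46502312e-04,  1.89321601e-04]), 'tau': array([ 1.97695699e-03, -5.85981023e+01,  1.92003183e+00, -1.53763425e+01,
        9.00590094e-03,  1.78864433e-03, -3.10625467e-05]), 'eef_pos': array([636.32520705, -65.770407  ,  80.37698909]), 'tool_rot': array([ 3.14156785e+00, -1.58620678e-04, -3.13821599e+00]), 'force': array([ 0.37596844,  0.02992302, -1.07256246]), 'torque': array([-0.02205988, -0.00870899, -0.03343922]), 'gripper_force': 0.0, 'width': 25.56954964523266}
```

View pics/g1.png

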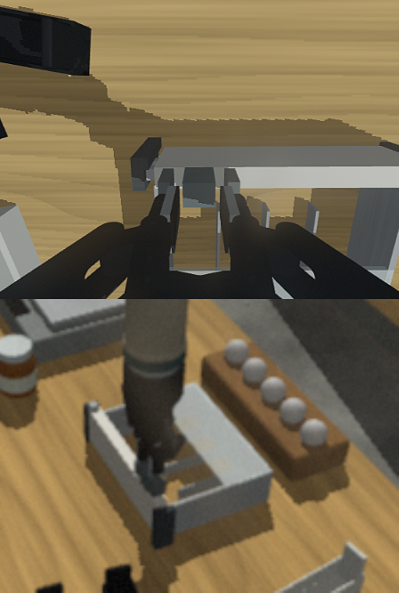

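The wrist view shows the fingers shut beside the catch on its rack side at about (195,190), not around the buttons. Checking fingertip depth against the catch.

```bash
python3 - <<'E'
from h import *
im,d,K,E=snap("wrist"); W=cloud(d,K,E); X,Y,Z=W[...,0],W[...,1],W[...,2]
print(E[:3,3])
s=400/560
for (u,v) in [(200,185),(165,185),(232,180),(170,200),(230,200),(175,220),(226,220),(215,158)]:
    uu,vv=int(u*1.4036),int(v*1.4036*420/ (336*1.25)); print((u,v),np.round(W[vv,uu],1),im[vv,uu])
m=(Z>74)&(Z<135)&(abs(Y+66)<70)&(X>580)
for lo in range(76,132,6):
    q=m&(Z>=lo)&(Z<lo+6); p=W[q]
    if len(p): print(lo,len(p),np.round(np.percentile(p[:,0],[2,50,98])),np.round(np.percentile(p[:,1],[2,50,98])))
E
```

```text
[561.77639091 -65.52586266 250.12216669]
(200, 185) [629.1 -65.4 100.6] [65 69 71]
(165, 185) [628.  -88.1 103.2] [61 66 65]
(232, 180) [626.  -44.2  99.1] [77 78 75]
(170, 200) [625.1 -81.7 129.3] [76 80 81]
(230, 200) [624.9 -49.1 129.3] [84 87 85]
(175, 220) [630.1 -78.  141. ] [33 32 27]
(226, 220) [627.8 -52.5 144.6] [54 49 43]
(215, 158) [627.4 -52.6  47.6] [103 104 100]
76 337 [626. 627. 637.] [-92. -66. -40.]
82 373 [626. 627. 635.] [-92. -66. -40.]
88 397 [626. 627. 632.] [-92. -65. -40.]
94 435 [626. 627. 640.] [-92. -66. -40.]
100 2097 [627. 634. 645.] [-92. -66. -40.]
106 79 [625. 632. 643.] [-82. -52. -47.]
112 387 [624. 627. 645.] [-90. -78. -41.]
118 550 [624. 629. 645.] [-91. -52. -39.]
124 583 [624. 629. 645.] [-91. -53. -40.]
130 552 [624. 629. 645.] [-91. -78. -40.]
```

```bash
python3 - <<'E'
from h import *
z=np.load("w1.npz"); W=cloud(z["d"],z["K"],z["E"]); Z=W[...,2]; m=Z>200; p=W[m]; print("open, tcp 263:",np.percentile(p[:,2],[0,1,5,50]))
im,d,K,E=snap("wrist"); W=cloud(d,K,E); X,Y,Z=W[...,0],W[...,1],W[...,2]
for v in range(255,330,5):
    r=[(u,*np.round(W[v,u]).astype(int)) for u in range(215,350,4) if Z[v,u]>70]
    print(v,[x for x in r if x[0]%16<4])
E
```

```text
open, tcp 263: [302.30765504 308.50722823 319.25536621 359.91656955]
255 [(227, np.int64(627), np.int64(-90), np.int64(101)), (243, np.int64(635), np.int64(-85), np.int64(83)), (259, np.int64(627), np.int64(-75), np.int64(101)), (275, np.int64(628), np.int64(-68), np.int64(99)), (291, np.int64(627), np.int64(-60), np.int64(99)), (307, np.int64(639), np.int64(-50), np.int64(72)), (323, np.int64(627), np.int64(-45), np.int64(101)), (339, np.int64(640), np.int64(-32), np.int64(71))]
260 [(227, np.int64(629), np.int64(-90), np.int64(103)), (243, np.int64(637), np.int64(-85), np.int64(84)), (259, np.int64(629), np.int64(-75), np.int64(102)), (275, np.int64(629), np.int64(-68), np.int64(101)), (291, np.int64(629), np.int64(-60), np.int64(102)), (307, np.int64(643), np.int64(-50), np.int64(71)), (323, np.int64(628), np.int64(-45), np.int64(103)), (339, np.int64(643), np.int64(-32), np.int64(70))]
265 [(227, np.int64(631), np.int64(-90), np.int64(102)), (243, np.int64(625), np.int64(-81), np.int64(115)), (259, np.int64(632), np.int64(-75), np.int64(102)), (275, np.int64(632), np.int64(-68), 
[... 2651 characters left out ...]
64(145)), (323, np.int64(629), np.int64(-50), np.int64(144)), (339, np.int64(622), np.int64(-47), np.int64(154))]
315 [(227, np.int64(624), np.int64(-82), np.int64(155)), (243, np.int64(631), np.int64(-78), np.int64(145)), (323, np.int64(628), np.int64(-51), np.int64(148)), (339, np.int64(624), np.int64(-47), np.int64(155))]
320 [(227, np.int64(624), np.int64(-82), np.int64(158)), (323, np.int64(631), np.int64(-51), np.int64(148)), (339, np.int64(623), np.int64(-47), np.int64(158))]
325 [(227, np.int64(624), np.int64(-81), np.int64(160)), (243, np.int64(634), np.int64(-78), np.int64(145)), (323, np.int64(632), np.int64(-51), np.int64(149)), (339, np.int64(624), np.int64(-47), np.int64(159))]
```

```bash
python3 - <<'E'
from h import *
for n in("side","scene"):
    im,d,K,E=snap(n); W=cloud(d,K,E); X,Y,Z=W[...,0],W[...,1],W[...,2]
    m=(abs(Y+66)<35)&(abs(X-636)<18)
    for lo in range(74,150,5):
        p=W[m&(Z>=lo)&(Z<lo+5)]
        if len(p): print(n,lo,len(p),np.round(np.percentile(p[:,0],[5,95])),np.round(np.percentile(p[:,1],[5,95])),np.round(np.median(im[m&(Z>=lo)&(Z<lo+5)],0)))
E
```

```text
side 74 19 [628. 643.] [-97. -44.] [72. 74. 63.]
side 79 17 [627. 642.] [-93. -45.] [42. 45. 43.]
side 84 17 [627. 642.] [-94. -44.] [41. 44. 43.]
side 89 17 [627. 642.] [-93. -46.] [40. 43. 42.]
side 94 24 [628. 645.] [-94. -45.] [42. 46. 44.]
side 99 39 [627. 644.] [-93. -45.] [45. 47. 46.]
side 104 15 [626. 644.] [-94. -73.] [48. 49. 49.]
side 109 8 [627. 638.] [-81. -45.] [34. 35. 32.]
side 114 14 [625. 638.] [-89. -49.] [34. 33. 32.]
side 119 16 [625. 641.] [-91. -46.] [32. 30. 28.]
side 124 20 [626. 644.] [-93. -51.] [27. 26. 24.]
side 129 19 [624. 636.] [-92. -47.] [26. 25. 23.]
side 134 17 [626. 642.] [-92. -44.] [29. 26. 23.]
side 139 12 [624. 638.] [-93. -48.] [28. 26. 23.]
side 144 11 [624. 633.] [-90. -46.] [28. 28. 24.]
side 149 9 [623. 631.] [-89. -44.] [29. 26. 22.]
scene 74 33 [629. 646.] [-92. -35.] [92. 93. 89.]
scene 79 30 [633. 647.] [-88. -38.] [67. 71. 71.]
scene 84 30 [631. 647.] [-86. -38.] [67. 72. 72.]
scene 89 31 [629. 646.] [-84. -38.] [67. 71. 71.]
scene 94 30 [631. 647.] [-88. -38.] [70. 74. 74.]
scene 99 55 [628. 647.] [-85. -39.] [76. 80. 77.]
scene 104 34 [628. 648.] [-90. -39.] [89. 90. 81.]
scene 109 5 [636. 646.] [-79. -51.] [79. 67. 58.]
scene 114 19 [629. 647.] [-83. -41.] [70. 67. 67.]
scene 119 20 [635. 647.] [-90. -39.] [68. 60. 54.]
scene 124 24 [631. 646.] [-87. -38.] [58. 55. 51.]
scene 129 18 [631. 646.] [-88. -38.] [54. 52. 46.]
scene 134 22 [628. 648.] [-87. -38.] [50. 48. 46.]
scene 139 16 [632. 647.] [-87. -39.] [44. 42. 41.]
scene 144 23 [630. 648.] [-82. -40.] [50. 51. 48.]
scene 149 15 [630. 648.] [-86. -38.] [31. 31. 34.]
```

All three cameras agree that the fingertips are about 30 mm above the reported TCP: they end at z≈111 with a reading of 80. I'll allow for that: open, go 32 mm lower, pinch.

>>> {"api": "arm_command", "payload": {
  "deltas": [
    {"dx": 0, "dy": 0, "dz": 0.01, "yaw": 0, "jaw": 1},
    {"dx": 0, "dy": 0, "dz": 0.01, "yaw": 0, "jaw": 1},
    {"dx": 0, "dy": 0, "dz": 0.01, "yaw": 0, "jaw": 1},
    {"dx": 0, "dy": 0, "dz": 0.01, "yaw": 0, "jaw": 1},
    {"dx": 0, "dy": 0, "dz": 0.01, "yaw": 0, "jaw": 1},
    {"dx": 0, "dy": 0, "dz": 0.01, "yaw": 0, "jaw": 1},
    {"dx": 0, "dy": 0, "dz": 0.01, "yaw": 0, "jaw": 1},
    {"dx": 0, "dy": 0, "dz": -0.01, "yaw": 0, "jaw": 1},
    {"dx": 0, "dy": 0, "dz": -0.02, "yaw": 0, "jaw": 1},
    {"dx": 0, "dy": 0, "dz": -0.03, "yaw": 0, "jaw": 1},
    {"dx": 0, "dy": 0, "dz": -0.03, "yaw": 0, "jaw": 1}
  ]
}}

```text
clock: 5.2
eef_pos: [635.1, -65.6, 48.8]
tool_rot: [3.141, -0.003, -3.138]
force: [-0.2, 1.0, 0.2]
width: 85.8
gripper_force: 0.0
```

>>> {"api": "arm_command", "payload": {
  "deltas": [
    {"dx": 0, "dy": 0, "dz": 0, "yaw": 0, "jaw": 0.35},
    {"dx": 0, "dy": 0, "dz": 0, "yaw": 0, "jaw": 0.35},
    {"dx": 0, "dy": 0, "dz": 0, "yaw": 0, "jaw": 0.35},
    {"dx": 0, "dy": 0, "dz": 0, "yaw": 0, "jaw": 0.35},
    {"dx": 0, "dy": 0, "dz": 0, "yaw": 0, "jaw": 0.35},
    {"dx": 0, "dy": 0, "dz": 0, "yaw": 0, "jaw": 0.35},
    {"dx": 0, "dy": 0, "dz": 0, "yaw": 0, "jaw": 0.35}
  ]
}}

```text
clock: 5.9
eef_pos: [637.2, -66.3, 52.1]
tool_rot: [-3.141, 0.002, -3.138]
force: [-1.9, 0.4, 6.7]
width: 34.9
gripper_force: 62.1
```

>>> {"api": "arm_command", "payload": {
  "deltas": [
    {"dx": -0.0081, "dy": 0.0002, "dz": 0.002, "yaw": -2.5, "jaw": 0.3},
    {"dx": -0.0161, "dy": 0.0007, "dz": 0.002, "yaw": -5, "jaw": 0.3},
    {"dx": -0.0321, "dy": 0.0028, "dz": 0.002, "yaw": -10, "jaw": 0.3},
    {"dx": -0.0479, "dy": 0.0063, "dz": 0.002, "yaw": -15, "jaw": 0.3},
    {"dx": -0.0633, "dy": 0.0112, "dz": 0.002, "yaw": -20, "jaw": 0.3},
    {"dx": -0.0782, "dy": 0.0173, "dz": 0.002, "yaw": -25, "jaw": 0.3},
    {"dx": -0.0925, "dy": 0.0248, "dz": 0.002, "yaw": -30, "jaw": 0.3},
    {"dx": -0.1061, "dy": 0.0335, "dz": 0.002, "yaw": -35, "jaw": 0.3},
    {"dx": -0.1189, "dy": 0.0433, "dz": 0.002, "yaw": -40, "jaw": 0.3},
    {"dx": -0.1308, "dy": 0.0542, "dz": 0.002, "yaw": -45, "jaw": 0.3},
    {"dx": -0.1308, "dy": 0.0542, "dz": 0.002, "yaw": -45, "jaw": 0.3}
  ]
}}

```text
clock: 7.0
eef_pos: [503.9, -11.0, 52.4]
tool_rot: [-3.14, -0.001, 2.359]
force: [-0.1, -2.2, -7.4]
width: 35.6
gripper_force: 61.2
```

```bash
cat > gate.py <<'E'
from h import *
s=read_state(); print(s["clock"],s["eef_pos"],s["tool_rot"],s["force"],s["width"])
H=np.array([635.6,119.3])
for n in("scene","side"):
    im,d,K,E=snap(n); W=cloud(d,K,E); X,Y,Z=W[...,0],W[...,1],W[...,2]
    m=(Z>67)&(Z<76)&(np.hypot(X-H[0],Y-H[1])<222)&(np.hypot(X-H[0],Y-H[1])>40)&(X<665)&(Y<150)&(Y>-110)
    p=W[m]
    if len(p)>20:
        f=cv2.fitLine(p[:,:2].astype(np.float32),cv2.DIST_HUBER,0,.01,.01).ravel(); print(n,len(p),f,np.degrees(np.arctan2(f[1],f[0])))
E
python3 gate.py
```

```text
7.0 [503.93858727 -11.01596002  52.36009372] [-3.14013148e+00 -1.09727771e-03  2.35886568e+00] [-0.0523876  -2.18033356 -7.43965674] 35.56905099621402
scene 274 [  0.6807811   0.7324869 559.944      44.23724  ] 47.095287
side 206 [  0.69005     0.7237617 549.0838     28.621471 ] 46.36593
```

>>> {"api": "arm_command", "payload": {
  "deltas": [
    {"dx": -0.0109, "dy": 0.0119, "dz": -0.001, "yaw": -5, "jaw": 0.3},
    {"dx": -0.0207, "dy": 0.0247, "dz": -0.001, "yaw": -10, "jaw": 0.3},
    {"dx": -0.0294, "dy": 0.0383, "dz": -0.001, "yaw": -15, "jaw": 0.3},
    {"dx": -0.0369, "dy": 0.0526, "dz": -0.001, "yaw": -20, "jaw": 0.3},
    {"dx": -0.043, "dy": 0.0675, "dz": -0.001, "yaw": -25, "jaw": 0.3},
    {"dx": -0.0479, "dy": 0.0829, "dz": -0.001, "yaw": -30, "jaw": 0.3},
    {"dx": -0.0514, "dy": 0.0987, "dz": -0.001, "yaw": -35, "jaw": 0.3},
    {"dx": -0.0535, "dy": 0.1147, "dz": -0.001, "yaw": -40, "jaw": 0.3},
    {"dx": -0.0542, "dy": 0.1308, "dz": -0.001, "yaw": -45, "jaw": 0.3},
    {"dx": -0.0539, "dy": 0.1405, "dz": -0.001, "yaw": -48, "jaw": 0.3},
    {"dx": -0.0537, "dy": 0.1437, "dz": -0.001, "yaw": -49, "jaw": 0.3},
    {"dx": -0.0537, "dy": 0.1437, "dz": -0.001, "yaw": -49, "jaw": 0.3}
  ]
}}

```text
clock: 8.3
eef_pos: [451.2, 131.9, 52.0]
tool_rot: [-3.14, -0.001, 1.505]
force: [-4.2, -2.4, 7.8]
width: 35.0
gripper_force: 61.8
```

```bash
python3 gate.py
```

```text
8.3 [451.20596537 131.8759776   52.02806844] [-3.13953691e+00 -7.35137011e-04  1.50527841e+00] [-4.24503618 -2.41019645  7.79945836] 34.975062101320674
scene 263 [ 9.9376649e-01 -1.1148162e-01  5.2797943e+02  1.2965427e+02] -6.4007316
side 258 [ 9.9887246e-01 -4.7474887e-02  5.0518512e+02  1.2396708e+02] -2.7211335
```

>>> {"api": "arm_command", "payload": {
  "deltas": [
    {"dx": 0, "dy": 0, "dz": 0, "yaw": 0, "jaw": 1},
    {"dx": 0, "dy": 0, "dz": 0, "yaw": 0, "jaw": 1},
    {"dx": 0, "dy": 0, "dz": 0, "yaw": 0, "jaw": 1},
    {"dx": 0, "dy": 0, "dz": 0, "yaw": 0, "jaw": 1},
    {"dx": 0, "dy": 0, "dz": 0, "yaw": 0, "jaw": 1},
    {"dx": 0, "dy": 0, "dz": 0, "yaw": 0, "jaw": 1},
    {"dx": 0, "dy": 0, "dz": 0.04, "yaw": 0, "jaw": 1},
    {"dx": 0, "dy": 0, "dz": 0.08, "yaw": 0, "jaw": 1},
    {"dx": 0, "dy": 0, "dz": 0.12, "yaw": 0, "jaw": 1}
  ]
}}

```text
clock: 9.3
eef_pos: [451.5, 131.8, 172.6]
tool_rot: [-3.141, 0.001, 1.504]
force: [0.7, 0.3, 0.8]
width: 85.6
gripper_force: 0.0
```

>>> {"api": "arm_command", "payload": {
  "deltas": [
    {"dx": -0.009, "dy": -0.515, "dz": 0.03, "yaw": -11, "jaw": 1},
    {"dx": -0.009, "dy": -0.515, "dz": 0.03, "yaw": -11, "jaw": 1},
    {"dx": -0.009, "dy": -0.515, "dz": 0.03, "yaw": -11, "jaw": 1},
    {"dx": -0.009, "dy": -0.515, "dz": 0.03, "yaw": -11, "jaw": 1},
    {"dx": -0.009, "dy": -0.515, "dz": 0.03, "yaw": -11, "jaw": 1},
    {"dx": -0.009, "dy": -0.515, "dz": 0.03, "yaw": -11, "jaw": 1},
    {"dx": -0.009, "dy": -0.515, "dz": 0.03, "yaw": -11, "jaw": 1},
    {"dx": -0.009, "dy": -0.515, "dz": 0.03, "yaw": -11, "jaw": 1},
    {"dx": -0.009, "dy": -0.515, "dz": 0.03, "yaw": -11, "jaw": 1},
    {"dx": -0.009, "dy": -0.515, "dz": 0.03, "yaw": -11, "jaw": 1},
    {"dx": -0.009, "dy": -0.515, "dz": 0.03, "yaw": -11, "jaw": 1},
    {"dx": -0.009, "dy": -0.515, "dz": 0.03, "yaw": -11, "jaw": 1},
    {"dx": -0.009, "dy": -0.515, "dz": 0.03, "yaw": -11, "jaw": 1},
    {"dx": -0.009, "dy": -0.515, "dz": 0.03, "yaw": -11, "jaw": 1},
    {"dx": -0.009, "dy": -0.515, "dz": 0.03, "yaw": -11, "jaw": 1},
    {"dx": -0.009, "dy": -0.515, "dz": 0.03, "yaw": -11, "jaw": 1}
  ]
}}

```text
clock: 10.9
eef_pos: [443.4, -381.6, 201.4]
tool_rot: [3.142, -0.001, 1.314]
force: [0.4, 0.2, 0.7]
width: 85.3
gripper_force: 0.0
```

```bash
cat > wedge.py <<'E'
from h import *
s=read_state(); print(s["clock"],s["eef_pos"],s["tool_rot"],s["width"])
im,d,K,E=snap("wrist"); save(im,"pics/wd.png",s=1.2)
W=cloud(d,K,E); hsv=cv2.cvtColor(im,cv2.COLOR_RGB2HSV); X,Y,Z=W[...,0],W[...,1],W[...,2]
m=((Z>4.2)&(Z<28)&(im.max(-1)>50)&(hsv[...,1]>100)).astype(np.uint8)
m=cv2.morphologyEx(m,cv2.MORPH_OPEN,np.ones((5,5)))
n,L,st,c=cv2.connectedComponentsWithStats(m)
for i in range(1,n):
    if st[i,4]<800: continue
    p=W[L==i]; r=cv2.minAreaRect(p[:,:2].astype(np.float32)); print(st[i],r)
    h=p[p[:,2]>18].mean(0); l=p[p[:,2]<11].mean(0); print("hi",h,"lo",l,np.degrees(np.arctan2(l[1]-h[1],l[0]-h[0])))
E
python3 wedge.py; python3 gate.py
```

```text
10.9 [ 443.4288287  -381.55727273  201.43657564] [ 3.14158495e+00 -6.77629459e-04  1.31431928e+00] 85.31779509698912
[ 264  136   35  103 2829] ((442.82574462890625, -385.64422607421875), (106.69258117675781, 30.02475929260254), 79.119384765625)
hi [ 436.30175826 -420.58975508   21.12699821] lo [ 448.76784282 -351.23653606    8.11276219] 79.81002659079734
[ 433  267  127   55 3435] ((653.760009765625, -576.27392578125), (49.00227737426758, 147.6392364501953), 84.49950408935547)
hi [nan nan nan] lo [ 657.31503486 -559.70152602    8.00664853] nan
10.95 [ 443.36034098 -381.81517095  201.484552  ] [ 3.14148586e+00 -5.07725291e-04  1.31399023e+00] [-0.46055003  0.43753292 -0.8698324 ] 85.1940453525429
scene 268 [ 9.9462485e-01 -1.0354429e-01  5.3076697e+02  1.2904761e+02] -5.9433026
side 265 [ 9.9838370e-01 -5.6833085e-02  5.0598608e+02  1.2372067e+02] -3.2580514wedge.py:11: RuntimeWarning: Mean of empty slice.
  h=p[p[:,2]>18].mean(0); l=p[p[:,2]<11].mean(0); print("hi",h,"lo",l,np.degrees(np.arctan2(l[1]-h[1],l[0]-h[0])))
  ret = um.true_divide(
```

View pics/wd.png

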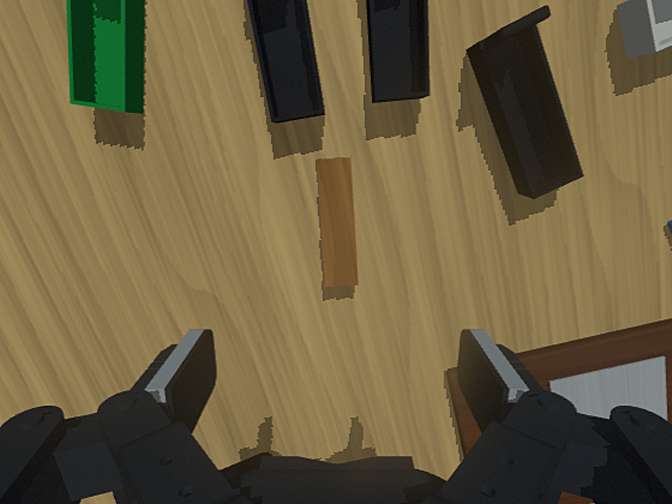

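The wedge is seen at about (337,222), thin end up towards the tubs. The three black tubs are above it at (285,60), (400,50) and (525,110). Going down on its thick end.

>>> {"api": "arm_command", "payload": {
  "deltas": [
    {"dx": -0.0064, "dy": -0.0377, "dz": -0.03, "yaw": 4.2, "jaw": 1},
    {"dx": -0.0064, "dy": -0.0377, "dz": -0.07, "yaw": 4.2, "jaw": 1},
    {"dx": -0.0064, "dy": -0.0377, "dz": -0.11, "yaw": 4.2, "jaw": 1},
    {"dx": -0.0064, "dy": -0.0377, "dz": -0.15, "yaw": 4.2, "jaw": 1},
    {"dx": -0.0064, "dy": -0.0377, "dz": -0.18, "yaw": 4.2, "jaw": 1},
    {"dx": -0.0064, "dy": -0.0377, "dz": -0.2, "yaw": 4.2, "jaw": 1},
    {"dx": -0.0064, "dy": -0.0377, "dz": -0.215, "yaw": 4.2, "jaw": 1},
    {"dx": -0.0064, "dy": -0.0377, "dz": -0.225, "yaw": 4.2, "jaw": 1},
    {"dx": -0.0064, "dy": -0.0377, "dz": -0.225, "yaw": 4.2, "jaw": 1}
  ]
}}

```text
clock: 11.95
eef_pos: [436.2, -420.1, -24.4]
tool_rot: [-3.141, -0.001, 1.386]
force: [-1.1, 0.2, 0.6]
width: 85.5
gripper_force: 0.0
```

>>> {"api": "arm_command", "payload": {
  "deltas": [
    {"dx": 0, "dy": 0, "dz": 0, "yaw": 0, "jaw": 0.2},
    {"dx": 0, "dy": 0, "dz": 0, "yaw": 0, "jaw": 0.2},
    {"dx": 0, "dy": 0, "dz": 0, "yaw": 0, "jaw": 0.2},
    {"dx": 0, "dy": 0, "dz": 0, "yaw": 0, "jaw": 0.2},
    {"dx": 0, "dy": 0, "dz": 0, "yaw": 0, "jaw": 0.2},
    {"dx": 0, "dy": 0, "dz": 0, "yaw": 0, "jaw": 0.2},
    {"dx": 0, "dy": 0, "dz": 0, "yaw": 0, "jaw": 0.2},
    {"dx": 0, "dy": 0, "dz": 0, "yaw": 0, "jaw": 0.2},
    {"dx": 0, "dy": 0, "dz": 0, "yaw": 0, "jaw": 0.2}
  ]
}}

```text
clock: 12.85
eef_pos: [437.1, -421.2, -22.6]
tool_rot: [3.14, 0.001, 1.386]
force: [-0.8, 0.5, 5.5]
width: 28.5
gripper_force: 60.7
```

>>> {"api": "arm_command", "payload": {
  "deltas": [
    {"dx": 0, "dy": 0, "dz": 0.04, "yaw": 0, "jaw": 0.2},
    {"dx": 0, "dy": 0.02, "dz": 0.09, "yaw": 0, "jaw": 0.2},
    {"dx": -0.002, "dy": 0.06, "dz": 0.11, "yaw": 6.3, "jaw": 0.2},
    {"dx": -0.002, "dy": 0.1, "dz": 0.11, "yaw": 6.3, "jaw": 0.2},
    {"dx": -0.002, "dy": 0.14, "dz": 0.11, "yaw": 6.3, "jaw": 0.2},
    {"dx": -0.002, "dy": 0.18, "dz": 0.11, "yaw": 6.3, "jaw": 0.2},
    {"dx": -0.002, "dy": 0.22, "dz": 0.11, "yaw": 6.3, "jaw": 0.2},
    {"dx": -0.002, "dy": 0.26, "dz": 0.11, "yaw": 6.3, "jaw": 0.2},
    {"dx": -0.002, "dy": 0.3, "dz": 0.11, "yaw": 6.3, "jaw": 0.2},
    {"dx": -0.002, "dy": 0.34, "dz": 0.11, "yaw": 6.3, "jaw": 0.2},
    {"dx": -0.002, "dy": 0.38, "dz": 0.11, "yaw": 6.3, "jaw": 0.2},
    {"dx": -0.002, "dy": 0.41, "dz": 0.11, "yaw": 6.3, "jaw": 0.2},
    {"dx": -0.002, "dy": 0.43, "dz": 0.1, "yaw": 6.3, "jaw": 0.2},
    {"dx": -0.002, "dy": 0.43, "dz": 0.06, "yaw": 6.3, "jaw": 0.2},
    {"dx": -0.002, "dy": 0.43, "dz": 0.03, "yaw": 6.3, "jaw": 0.2},
    {"dx": -0.002, "dy": 0.43, "dz": 0.01, "yaw": 6.3, "jaw": 0.2},
    {"dx": -0.002, "dy": 0.43, "dz": 0.003, "yaw": 6.3, "jaw": 0.2},
    {"dx": -0.002, "dy": 0.43, "dz": 0.003, "yaw": 6.3, "jaw": 0.2}
  ]
}}

```text
clock: 14.65
eef_pos: [434.2, 9.1, -21.0]
tool_rot: [-3.138, 0.001, 1.496]
force: [-0.2, 0.4, 0.2]
width: 28.5
gripper_force: 60.0
```

```bash
cat > wg.py <<'E'
from h import *
import sys
s=read_state(); print(s["clock"],s["eef_pos"],s["tool_rot"],s["width"],s["force"])
im,d,K,E=snap("wrist"); save(im,"pics/"+sys.argv[1],s=1.2)
W=cloud(d,K,E); hsv=cv2.cvtColor(im,cv2.COLOR_RGB2HSV); X,Y,Z=W[...,0],W[...,1],W[...,2]
m=((Z>4)&(Z<28)&(im.max(-1)>50)&(hsv[...,1]>90)&(Y>-60)&(Y<150)&(abs(X-440)<60)).astype(np.uint8)
m=cv2.morphologyEx(m,cv2.MORPH_OPEN,np.ones((3,3))); p=W[m>0]
if len(p)>30: print("wedge",len(p),cv2.minAreaRect(p[:,:2].astype(np.float32)),p.min(0),p.max(0))
g=(Z>66)&(Z<76)&(Y>90)&(Y<160)&(X>400)&(X<640); p=W[g]
if len(p)>30: f=cv2.fitLine(p[:,:2].astype(np.float32),cv2.DIST_HUBER,0,.01,.01).ravel(); print("gate top",len(p),f,np.degrees(np.arctan2(f[1],f[0])),p.min(0),p.max(0))
E
python3 wg.py wg1.png
```

```text
14.65 [434.16829568   9.1412249  -21.04435515] [-3.13840867e+00  6.28687101e-04  1.49594472e+00] 28.54176087954457 [-0.19603257  0.41378718  0.15074986]
wedge 20931 ((436.228271484375, 46.46656799316406), (110.6790542602539, 30.947608947753906), 85.61085510253906) [417.85538767  -9.77055099   4.01368934] [455.42788831 102.61625262  27.83303901]
```

View pics/wg1.png

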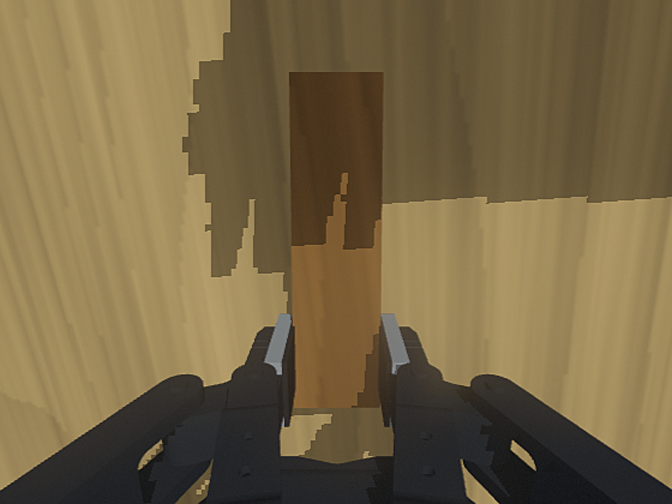

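The wedge is held square between the fingers at (337,230), thin end pointing at the gate. Pushing it under.

>>> {"api": "arm_command", "payload": {
  "deltas": [
    {"dx": 0, "dy": 0, "dz": -0.002, "yaw": 0, "jaw": 0.2},
    {"dx": 0.001, "dy": 0.015, "dz": -0.002, "yaw": 0, "jaw": 0.2},
    {"dx": 0.002, "dy": 0.03, "dz": -0.002, "yaw": 0, "jaw": 0.2},
    {"dx": 0.003, "dy": 0.042, "dz": -0.002, "yaw": 0, "jaw": 0.2},
    {"dx": 0.004, "dy": 0.052, "dz": -0.002, "yaw": 0, "jaw": 0.2},
    {"dx": 0.004, "dy": 0.052, "dz": -0.002, "yaw": 0, "jaw": 0.2}
  ]
}}

```text
clock: 15.3
eef_pos: [439.5, 63.2, -21.7]
tool_rot: [3.141, -0.001, 1.498]
force: [0.3, -0.0, -0.6]
width: 28.6
gripper_force: 65.2
```

>>> {"api": "arm_command", "payload": {
  "deltas": [
    {"dx": 0, "dy": 0.003, "dz": 0, "yaw": 0, "jaw": 0.2},
    {"dx": 0, "dy": 0.005, "dz": 0, "yaw": 0, "jaw": 0.2},
    {"dx": 0, "dy": 0.005, "dz": 0, "yaw": 0, "jaw": 0.2}
  ]
}}

```text
clock: 15.6
eef_pos: [438.9, 66.2, -22.0]
tool_rot: [-3.141, 0.0, 1.495]
force: [-0.7, 0.4, -0.7]
width: 28.4
gripper_force: 65.2
```

>>> {"api": "arm_command", "payload": {
  "deltas": [
    {"dx": 0, "dy": 0.002, "dz": 0, "yaw": 0, "jaw": 0.2},
    {"dx": 0, "dy": 0.003, "dz": 0, "yaw": 0, "jaw": 0.2},
    {"dx": 0, "dy": 0.003, "dz": 0, "yaw": 0, "jaw": 0.2}
  ]
}}

```text
clock: 15.9
eef_pos: [438.9, 69.1, -22.2]
tool_rot: [-3.141, 0.001, 1.495]
force: [-0.2, -1.4, -1.9]
width: 28.7
gripper_force: 65.2
```

Contact is starting; continuing in small steps.

>>> {"api": "arm_command", "payload": {
  "deltas": [
    {"dx": 0, "dy": 0.002, "dz": 0, "yaw": 0, "jaw": 0.2},
    {"dx": 0, "dy": 0.003, "dz": 0, "yaw": 0, "jaw": 0.2},
    {"dx": 0, "dy": 0.003, "dz": 0, "yaw": 0, "jaw": 0.2}
  ]
}}

```text
clock: 16.2
eef_pos: [438.9, 70.1, -22.2]
tool_rot: [-3.141, 0.004, 1.494]
force: [-0.6, -5.8, -3.0]
width: 28.6
gripper_force: 65.0
```

>>> {"api": "arm_command", "payload": {
  "deltas": [
    {"dx": 0, "dy": 0.002, "dz": 0, "yaw": 0, "jaw": 0.2},
    {"dx": 0, "dy": 0.003, "dz": 0, "yaw": 0, "jaw": 0.2},
    {"dx": 0, "dy": 0.003, "dz": 0, "yaw": 0, "jaw": 0.2}
  ]
}}

```text
clock: 16.5
eef_pos: [438.9, 70.4, -22.2]
tool_rot: [3.141, 0.008, 1.492]
force: [-0.7, -11.0, -3.0]
width: 28.3
gripper_force: 65.0
```

>>> {"api": "arm_command", "payload": {
  "deltas": [
    {"dx": 0, "dy": 0.001, "dz": 0, "yaw": 0, "jaw": 0.2},
    {"dx": 0, "dy": 0.002, "dz": 0, "yaw": 0, "jaw": 0.2},
    {"dx": 0, "dy": 0.002, "dz": 0, "yaw": 0, "jaw": 0.2},
    {"dx": 0, "dy": 0.002, "dz": 0, "yaw": 0, "jaw": 0.2}
  ]
}}

```text
clock: 16.9
eef_pos: [438.8, 70.6, -22.1]
tool_rot: [3.14, 0.01, 1.49]
force: [-1.4, -14.6, -3.2]
width: 28.4
gripper_force: 65.0
```

>>> {"api": "arm_command", "payload": {
  "deltas": [
    {"dx": 0, "dy": 0, "dz": 0, "yaw": 0, "jaw": 1},
    {"dx": 0, "dy": -0.004, "dz": 0, "yaw": 0, "jaw": 1},
    {"dx": 0, "dy": -0.006, "dz": 0, "yaw": 0, "jaw": 1},
    {"dx": 0, "dy": -0.006, "dz": 0, "yaw": 0, "jaw": 1},
    {"dx": 0, "dy": -0.006, "dz": 0, "yaw": 0, "jaw": 1},
    {"dx": 0, "dy": -0.006, "dz": 0, "yaw": 0, "jaw": 1},
    {"dx": 0, "dy": -0.006, "dz": 0, "yaw": 0, "jaw": 1},
    {"dx": 0, "dy": -0.006, "dz": 0.03, "yaw": 0, "jaw": 1},
    {"dx": 0, "dy": -0.006, "dz": 0.08, "yaw": 0, "jaw": 1},
    {"dx": 0, "dy": -0.006, "dz": 0.13, "yaw": 0, "jaw": 1},
    {"dx": 0, "dy": -0.05, "dz": 0.16, "yaw": 0, "jaw": 1},
    {"dx": 0, "dy": -0.1, "dz": 0.2, "yaw": 0, "jaw": 1},
    {"dx": 0, "dy": -0.14, "dz": 0.24, "yaw": 0, "jaw": 1},
    {"dx": 0, "dy": -0.18, "dz": 0.24, "yaw": 0, "jaw": 1},
    {"dx": 0, "dy": -0.18, "dz": 0.24, "yaw": 0, "jaw": 1}
  ]
}}

```text
clock: 18.4
eef_pos: [439.7, -108.4, 220.6]
tool_rot: [3.136, 0.003, 1.489]
force: [0.2, 0.5, -0.3]
width: 85.1
gripper_force: 0.0
```

```bash
python3 gate.py; python3 wg.py wg2.png; python3 - <<'E'
from h import *
for n in("scene","side"):
    im,d,K,E=snap(n); print(n); tubs(im,d,K,E); np.savez(n+"1.npz",im=im,d=d,K=K,E=E)
    if n=="side": a=im[100:380,180:560]
save(a,"pics/s1.png",s=2)
E
```

```text
18.4 [ 439.73476228 -108.41997229  220.56744342] [3.13645830e+00 2.92403497e-03 1.48893889e+00] [ 0.20929094  0.45785499 -0.2571922 ] 85.13447497926967
scene 271 [ 9.9317813e-01 -1.1660710e-01  5.2861945e+02  1.2985271e+02] -6.696329
side 199 [ 9.9874979e-01 -4.9987927e-02  5.0693430e+02  1.2470296e+02] -2.8652916
18.5 [ 438.85200789 -104.14034296  218.50159157] [ 3.14110269e+00 -9.77979293e-05  1.49179019e+00] 85.33266029327393 [ 0.49068487  0.35991872 -0.00979579]
wedge 731 ((437.4796447753906, 61.2037353515625), (16.401107788085938, 29.533567428588867), 85.03897094726562) [422.0846039   51.75793078   4.09926528] [452.68762533  70.17044295  25.84420276]
scene
{'c': array([ 441.7, -224.6]), 'size': array([134.5,  50.2]), 'yaw': np.float64(-95.2), 'tab': array([ 450.9, -163. ,   56.7]), 'n': np.int64(633), 'nt': np.int64(44), 'pix': array([235.1, 165.9]), 'zmax': np.float64(61.6)}
{'c': array([ 528.9, -234.9]), 'size': array([143. ,  46.2]), 'yaw': np.float64(-101.1), 'tab': array([ 543.8, -170.7,   57.1]), 'n': np.int64(658), 'nt': np.int64(59), 'pix': array([217.9, 182.9]), 'zmax':
[... 667 characters left out ...]
, 'zmax': np.float64(63.7)}
{'c': array([ 439.7, -228. ]), 'size': array([131.1,  40.6]), 'yaw': np.float64(-95.2), 'tab': array([ 444.9, -168.1,   56.3]), 'n': np.int64(697), 'nt': np.int64(80), 'pix': array([270. , 293.2]), 'zmax': np.float64(64.1)}
{'c': array([ 310.2, -181. ]), 'size': array([120.1,  33.4]), 'yaw': np.float64(-115.7), 'tab': array([ 335.7, -132.1,   53.1]), 'n': np.int64(297), 'nt': np.int64(47), 'pix': array([218. , 287.6]), 'zmax': np.float64(59.1)}
{'c': array([ 611.2, -333.7]), 'size': array([131.2,  44.2]), 'yaw': np.float64(-78.3), 'tab': array([ 597.4, -276.4,   57.4]), 'n': np.int64(895), 'nt': np.int64(67), 'pix': array([348.8, 303.1]), 'zmax': np.float64(64.1)}
```

View pics/s1.png

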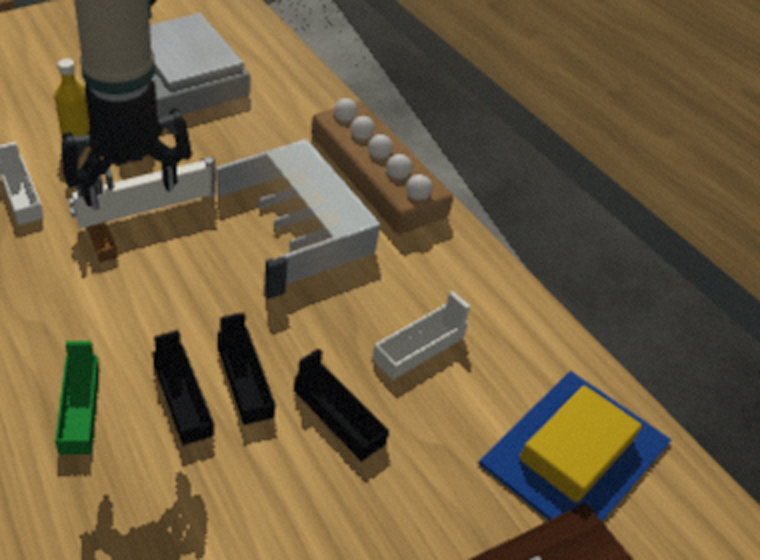

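The side view shows the gate open with the wedge under it at (100,240). The black tubs at (182,385), (245,367) and (340,405) have not moved. Next is the first tub, nearest the robot.

>>> {"api": "arm_command", "payload": {
  "deltas": [
    {"dx": 0.008, "dy": -0.063, "dz": -0.04, "yaw": -90.7, "jaw": 0.8},
    {"dx": 0.008, "dy": -0.063, "dz": -0.06, "yaw": -90.7, "jaw": 0.8},
    {"dx": 0.008, "dy": -0.063, "dz": -0.08, "yaw": -90.7, "jaw": 0.8},
    {"dx": 0.008, "dy": -0.063, "dz": -0.08, "yaw": -90.7, "jaw": 0.8},
    {"dx": 0.008, "dy": -0.063, "dz": -0.08, "yaw": -90.7, "jaw": 0.8},
    {"dx": 0.008, "dy": -0.063, "dz": -0.08, "yaw": -90.7, "jaw": 0.8},
    {"dx": 0.008, "dy": -0.063, "dz": -0.08, "yaw": -90.7, "jaw": 0.8},
    {"dx": 0.008, "dy": -0.063, "dz": -0.08, "yaw": -90.7, "jaw": 0.8},
    {"dx": 0.008, "dy": -0.063, "dz": -0.08, "yaw": -90.7, "jaw": 0.8},
    {"dx": 0.008, "dy": -0.063, "dz": -0.08, "yaw": -90.7, "jaw": 0.8},
    {"dx": 0.008, "dy": -0.063, "dz": -0.08, "yaw": -90.7, "jaw": 0.8},
    {"dx": 0.008, "dy": -0.063, "dz": -0.08, "yaw": -90.7, "jaw": 0.8},
    {"dx": 0.008, "dy": -0.063, "dz": -0.08, "yaw": -90.7, "jaw": 0.8}
  ]
}}

```text
clock: 19.95
eef_pos: [446.8, -164.2, 137.2]
tool_rot: [-3.14, 0.002, -0.083]
force: [-0.3, -0.0, 0.6]
width: 68.4
gripper_force: 0.0
```

```bash
cat > tb.py <<'E'
from h import *
import sys
s=read_state(); print(s["clock"],s["eef_pos"],s["tool_rot"],s["qpos"][6],s["width"],s["force"])
im,d,K,E=snap("wrist"); save(im,"pics/"+sys.argv[1],s=1.2)
W=cloud(d,K,E); X,Y,Z=W[...,0],W[...,1],W[...,2]
x0,y0=s["eef_pos"][:2] if len(sys.argv)<4 else map(float,sys.argv[2:4])
dark=(im.max(-1)<75)&(np.hypot(X-x0,Y-y0)<150)
m=dark&(Z>5)&(Z<68)
n,L,st,c=cv2.connectedComponentsWithStats(m.astype(np.uint8))
for i in range(1,n):
    if st[i,4]<700: continue
    p=W[L==i]; r=cv2.minAreaRect(p[p[:,2]>24][:,:2].astype(np.float32)); t=p[p[:,2]>58]
    print("blob",st[i,4],"upper rect",np.round(r[0],1),np.round(r[1],1),round(r[2],1),"tabtop",len(t),np.round(t.mean(0),1) if len(t) else "",cv2.minAreaRect(t[:,:2].astype(np.float32)) if len(t)>10 else "")
E
python3 tb.py t1.png
```

```text
19.95 [ 446.79623763 -164.21298519  137.16589201] [-3.14018075e+00  1.65900033e-03 -8.33409186e-02] -0.3323863925841649 68.43483709348286 [-0.32185463 -0.03295698  0.57365158]
blob 2967 upper rect [ 527.9 -234. ] [130.  42.] 80.3 tabtop 636 [ 538.4 -173.8   62.9] ((538.15576171875, -173.77203369140625), (7.906352519989014, 33.81370544433594), 80.1930923461914)
blob 4303 upper rect [ 441.  -226.8] [129.9  42.7] 84.7 tabtop 449 [ 447.9 -166.1   62.9] ((447.2156982421875, -166.06576538085938), (7.560798645019531, 33.45425796508789), 83.71920776367188)
```

>>> {"api": "arm_command", "payload": {
  "deltas": [
    {"dx": 0.0005, "dy": -0.0015, "dz": -0.04, "yaw": -0.5, "jaw": 0.8},
    {"dx": 0.0005, "dy": -0.0015, "dz": -0.08, "yaw": -0.5, "jaw": 0.8},
    {"dx": 0.0005, "dy": -0.0015, "dz": -0.11, "yaw": -0.5, "jaw": 0.8},
    {"dx": 0.0005, "dy": -0.0015, "dz": -0.134, "yaw": -0.5, "jaw": 0.8},
    {"dx": 0.0005, "dy": -0.0015, "dz": -0.134, "yaw": -0.5, "jaw": 0.8},
    {"dx": 0.0005, "dy": -0.0015, "dz": -0.134, "yaw": -0.5, "jaw": 0},
    {"dx": 0.0005, "dy": -0.0015, "dz": -0.134, "yaw": -0.5, "jaw": 0},
    {"dx": 0.0005, "dy": -0.0015, "dz": -0.134, "yaw": -0.5, "jaw": 0},
    {"dx": 0.0005, "dy": -0.0015, "dz": -0.134, "yaw": -0.5, "jaw": 0},
    {"dx": 0.0005, "dy": -0.0015, "dz": -0.134, "yaw": -0.5, "jaw": 0},
    {"dx": 0.0005, "dy": -0.0015, "dz": -0.134, "yaw": -0.5, "jaw": 0},
    {"dx": 0.0005, "dy": -0.0015, "dz": -0.134, "yaw": -0.5, "jaw": 0},
    {"dx": 0.0005, "dy": -0.0015, "dz": -0.134, "yaw": -0.5, "jaw": 0},
    {"dx": 0.0005, "dy": -0.0015, "dz": -0.134, "yaw": -0.5, "jaw": 0}
  ]
}}

```text
clock: 21.4
eef_pos: [447.9, -167.2, 4.7]
tool_rot: [-3.141, -0.001, -0.096]
force: [-0.3, 0.3, 5.9]
width: 7.4
gripper_force: 59.4
```

>>> {"api": "arm_command", "payload": {
  "deltas": [
    {"dx": 0, "dy": 0, "dz": 0.04, "yaw": 0, "jaw": 0},
    {"dx": 0, "dy": 0, "dz": 0.08, "yaw": 0, "jaw": 0},
    {"dx": 0, "dy": 0, "dz": 0.11, "yaw": 0, "jaw": 0},
    {"dx": 0.005, "dy": 0.02, "dz": 0.11, "yaw": 8, "jaw": 0},
    {"dx": 0.01, "dy": 0.04, "dz": 0.11, "yaw": 16, "jaw": 0},
    {"dx": 0.015, "dy": 0.06, "dz": 0.11, "yaw": 24, "jaw": 0},
    {"dx": 0.02, "dy": 0.08, "dz": 0.11, "yaw": 32, "jaw": 0},
    {"dx": 0.025, "dy": 0.1, "dz": 0.11, "yaw": 40, "jaw": 0},
    {"dx": 0.03, "dy": 0.12, "dz": 0.11, "yaw": 48, "jaw": 0},
    {"dx": 0.035, "dy": 0.14, "dz": 0.11, "yaw": 56, "jaw": 0},
    {"dx": 0.04, "dy": 0.16, "dz": 0.11, "yaw": 64, "jaw": 0},
    {"dx": 0.045, "dy": 0.175, "dz": 0.11, "yaw": 72, "jaw": 0},
    {"dx": 0.05, "dy": 0.19, "dz": 0.11, "yaw": 80, "jaw": 0},
    {"dx": 0.05, "dy": 0.2, "dz": 0.11, "yaw": 88, "jaw": 0},
    {"dx": 0.05, "dy": 0.2, "dz": 0.11, "yaw": 95.5, "jaw": 0},
    {"dx": 0.05, "dy": 0.2, "dz": 0.11, "yaw": 95.5, "jaw": 0}
  ]
}}

```text
clock: 23.0
eef_pos: [497.1, 33.3, 114.0]
tool_rot: [-3.14, -0.0, 1.572]
force: [-0.2, -0.4, 0.1]
width: 7.1
gripper_force: 58.9
```

```bash
cat > rk.py <<'E'
from h import *
s=read_state(); print(s["clock"],s["eef_pos"],s["tool_rot"],s["width"],s["force"])
for n in("wrist","scene","side"):
    im,d,K,E=snap(n); W=cloud(d,K,E); X,Y,Z=W[...,0],W[...,1],W[...,2]
    if n=="wrist": save(im,"pics/rk.png",s=1.2)
    q=W[(Z>55)&(Z<64)&(X>655)&(X<730)&(im.min(-1)>45)]
    for lab,a,b in(("left wall",95,140),("right wall",-125,-80)):
        p=q[(q[:,1]>a)&(q[:,1]<b)]
        if len(p)>15: f=cv2.fitLine(p[:,:2].astype(np.float32),cv2.DIST_HUBER,0,.01,.01).ravel(); print(n,lab,len(p),"y range",np.percentile(p[:,1],[3,50,97]),"ang",np.degrees(np.arctan(f[1]/f[0])))
    q=W[(Z>13)&(Z<24)&(X>690)&(X<738)&(Y>-90)&(Y<100)]
    if len(q)>20: print(n,"dividers hist",[(int(b),int(c)) for c,b in zip(*np.histogram(q[:,1],np.arange(-90,101,4))) if c>2])
    q=W[(Z>45)&(Z<66)&(X>780)&(X<840)&(abs(Y)<100)]
    if len(q): print(n,"back edge x",np.percentile(q[:,0],[50,98]))
E
python3 rk.py
```

```text
23.0 [497.09895868  33.25954363 114.00612117] [-3.14023134e+00 -8.45509542e-05  1.57191668e+00] 7.1459972186388825 [-0.15516736 -0.4072757   0.14578193]
wrist left wall 211 y range [113.0860651  115.47281154 118.35831948] ang -3.3794417
wrist right wall 518 y range [-103.4656257   -98.54442143  -97.03186635] ang -1.4709494
wrist dividers hist [(-46, 54), (58, 138)]
scene left wall 72 y range [113.72114275 117.70517766 120.41505808] ang 0.9274623
scene right wall 75 y range [-103.1685634   -99.28161158  -95.26098953] ang 0.6031602
scene dividers hist [(-46, 3), (-42, 3), (6, 4), (10, 3), (58, 5)]
scene back edge x [800.42587909 813.3659776 ]
side left wall 51 y range [111.48426821 115.09027095 120.85484799] ang 0.4404363
side right wall 68 y range [-104.61622397 -101.63420047  -96.58469668] ang 1.5514467
side dividers hist [(-50, 4), (-46, 17), (-42, 7), (2, 8), (6, 17), (10, 5), (54, 7), (58, 22)]
side back edge x [796.78281433 812.74654189]
```

```bash
cat > hd.py <<'E'
from h import *
s=read_state(); x,y,z=s["eef_pos"]; print(s["clock"],s["eef_pos"],s["tool_rot"],s["width"])
for n in("wrist","scene","side"):
    im,d,K,E=snap(n); W=cloud(d,K,E); X,Y,Z=W[...,0],W[...,1],W[...,2]
    b=z-4  # tub bottom estimate (TCP read 4.7 at grip on table)
    m=(im.max(-1)<75)&(Z>b+22)&(Z<b+37)&(X>x+20)&(X<x+145)&(abs(Y-y)<60)
    p=W[m]
    if len(p)>50: r=cv2.minAreaRect(p[:,:2].astype(np.float32)); print(n,len(p),np.round(r[0],1),np.round(r[1],1),round(r[2],1),"z",np.percentile(p[:,2],[2,98]).round(1),"far x",np.percentile(p[:,0],99).round(1))
    if len(p)>50:
        for a,c in((30,60),(60,90),(90,120)):
            q=p[(p[:,0]>x+a)&(p[:,0]<x+c)]; print("  ",a,len(q),np.percentile(q[:,1],[2,98]).round(1) if len(q) else "", np.percentile(q[:,2],95).round(1) if len(q) else "")
E
python3 hd.py
```

```text
23.15 [497.22339396  32.51585337 113.944343  ] [-3.14036559e+00  4.97999551e-04  1.56734143e+00] 7.058580337191668
wrist 6943 [570.5  32.1] [ 43.5 106.8] 89.8 z [132.2 141.3] far x 622.4
   30 1487 [12.1 53.5] 141.1
   60 1703 [11.7 53.4] 141.0
   90 1731 [11.5 53.3] 141.0
scene 209 [571.3  34.2] [ 43.3 106.9] 89.1 z [132.1 145. ] far x 624.3
   30 42 [14.  54.9] 143.9
   60 43 [13.7 54.8] 143.6
   90 50 [12.5 54.8] 144.8
side 220 [569.7  32.7] [106.4  48.7] 1.7 z [132.2 143.9] far x 622.1
   30 66 [10.1 52.9] 143.4
   60 57 [ 8.8 53.3] 144.5
   90 62 [10.1 54.8] 143.2
```

>>> {"api": "arm_command", "payload": {
  "deltas": [
    {"dx": 0, "dy": 0.001, "dz": -0.04, "yaw": 0.3, "jaw": 0},
    {"dx": 0, "dy": 0.001, "dz": -0.075, "yaw": 0.3, "jaw": 0},
    {"dx": 0, "dy": 0.001, "dz": -0.095, "yaw": 0.3, "jaw": 0},
    {"dx": 0, "dy": 0.001, "dz": -0.107, "yaw": 0.3, "jaw": 0},
    {"dx": 0, "dy": 0.001, "dz": -0.108, "yaw": 0.3, "jaw": 0},
    {"dx": 0, "dy": 0.001, "dz": -0.108, "yaw": 0.3, "jaw": 0}
  ]
}}

```text
clock: 23.9
eef_pos: [497.7, 33.6, 6.0]
tool_rot: [-3.141, 0.0, 1.575]
force: [0.2, -0.1, -1.1]
width: 6.8
gripper_force: 59.7
```

```bash
python3 hd.py
```

```text
23.9 [497.7333136   33.6366421    6.02887797] [-3.14092402e+00  3.91431985e-04  1.57521649e+00] 6.842988397996459
wrist 7248 [570.8  33.9] [105.9  43.1] 0.3 z [24.3 33.7] far x 622.4
   30 1563 [13.7 55.1] 33.6
   60 1868 [13.1 55.2] 33.5
   90 1819 [13.4 55.3] 33.4
scene 187 [572.4  35.4] [107.8  43.7] 0.1 z [25.2 37.9] far x 625.1
   30 35 [14.7 56.9] 36.8
   60 41 [14.5 56.3] 37.9
   90 43 [14. 57.] 36.2
side 218 [572.1  34.7] [ 50.3 105.9] 89.2 z [24.4 37.5] far x 621.8
   30 64 [10.3 56.2] 36.6
   60 62 [10.2 56.5] 36.4
   90 60 [11.9 56.2] 36.6
```

Aligned at y≈34, yaw 0.3°. Sliding in.

>>> {"api": "arm_command", "payload": {
  "deltas": [
    {"dx": 0.02, "dy": 0, "dz": 0, "yaw": 0, "jaw": 0},
    {"dx": 0.04, "dy": 0, "dz": 0, "yaw": 0, "jaw": 0},
    {"dx": 0.055, "dy": 0, "dz": 0, "yaw": 0, "jaw": 0},
    {"dx": 0.07, "dy": 0, "dz": 0, "yaw": 0, "jaw": 0},
    {"dx": 0.085, "dy": 0, "dz": 0, "yaw": 0, "jaw": 0},
    {"dx": 0.1, "dy": 0, "dz": 0, "yaw": 0, "jaw": 0},
    {"dx": 0.115, "dy": 0, "dz": 0, "yaw": 0, "jaw": 0},
    {"dx": 0.13, "dy": 0, "dz": 0, "yaw": 0, "jaw": 0},
    {"dx": 0.145, "dy": 0, "dz": 0, "yaw": 0, "jaw": 0},
    {"dx": 0.16, "dy": 0, "dz": 0, "yaw": 0, "jaw": 0},
    {"dx": 0.17, "dy": 0, "dz": 0, "yaw": 0, "jaw": 0},
    {"dx": 0.178, "dy": 0, "dz": 0, "yaw": 0, "jaw": 0},
    {"dx": 0.178, "dy": 0, "dz": 0, "yaw": 0, "jaw": 0}
  ]
}}

```text
clock: 25.35
eef_pos: [676.5, 34.1, 6.3]
tool_rot: [3.141, 0.0, 1.576]
force: [0.2, 0.0, -0.5]
width: 7.0
gripper_force: 59.8
```

>>> {"api": "arm_command", "payload": {
  "deltas": [
    {"dx": 0.002, "dy": 0, "dz": 0, "yaw": 0, "jaw": 0},
    {"dx": 0.004, "dy": 0, "dz": 0, "yaw": 0, "jaw": 0},
    {"dx": 0.006, "dy": 0, "dz": 0, "yaw": 0, "jaw": 0},
    {"dx": 0.006, "dy": 0, "dz": 0, "yaw": 0, "jaw": 0}
  ]
}}

```text
clock: 25.75
eef_pos: [680.4, 33.9, 5.7]
tool_rot: [-3.139, -0.0, 1.576]
force: [-1.7, -0.2, 0.6]
width: 7.1
gripper_force: 59.9
```

>>> {"api": "arm_command", "payload": {
  "deltas": [
    {"dx": 0.002, "dy": 0, "dz": -0.001, "yaw": 0, "jaw": 0},
    {"dx": 0.003, "dy": 0, "dz": -0.001, "yaw": 0, "jaw": 0},
    {"dx": 0.003, "dy": 0, "dz": -0.001, "yaw": 0, "jaw": 0}
  ]
}}

```text
clock: 26.05
eef_pos: [680.1, 33.8, 4.7]
tool_rot: [-3.132, -0.001, 1.576]
force: [-12.3, -0.7, 7.5]
width: 7.0
gripper_force: 60.7
```

>>> {"api": "arm_command", "payload": {
  "deltas": [
    {"dx": -0.002, "dy": 0, "dz": 0, "yaw": 0, "jaw": 0.35},
    {"dx": -0.003, "dy": 0, "dz": 0, "yaw": 0, "jaw": 0.35},
    {"dx": -0.003, "dy": 0, "dz": 0, "yaw": 0, "jaw": 0.35},
    {"dx": -0.003, "dy": 0, "dz": 0, "yaw": 0, "jaw": 0.35},
    {"dx": -0.003, "dy": 0, "dz": 0, "yaw": 0, "jaw": 0.35},
    {"dx": -0.003, "dy": 0, "dz": 0.04, "yaw": 0, "jaw": 0.35},
    {"dx": -0.003, "dy": 0, "dz": 0.09, "yaw": 0, "jaw": 0.35},
    {"dx": -0.02, "dy": 0, "dz": 0.13, "yaw": 0, "jaw": 0.5},
    {"dx": -0.05, "dy": -0.03, "dz": 0.15, "yaw": -8, "jaw": 0.8},
    {"dx": -0.07, "dy": -0.06, "dz": 0.15, "yaw": -16, "jaw": 0.8},
    {"dx": -0.09, "dy": -0.1, "dz": 0.15, "yaw": -24, "jaw": 0.8},
    {"dx": -0.11, "dy": -0.14, "dz": 0.15, "yaw": -32, "jaw": 0.8},
    {"dx": -0.13, "dy": -0.18, "dz": 0.15, "yaw": -40, "jaw": 0.8},
    {"dx": -0.142, "dy": -0.208, "dz": 0.15, "yaw": -48, "jaw": 0.8},
    {"dx": -0.142, "dy": -0.208, "dz": 0.15, "yaw": -56, "jaw": 0.8},
    {"dx": -0.142, "dy": -0.208, "dz": 0.15, "yaw": -64, "jaw": 0.8},
    {"dx": -0.142, "dy": -0.208, "dz": 0.15, "yaw": -72, "jaw": 0.8},
    {"dx": -0.142, "dy": -0.208, "dz": 0.15, "yaw": -80, "jaw": 0.8},
    {"dx": -0.142, "dy": -0.208, "dz": 0.15, "yaw": -88, "jaw": 0.8},
    {"dx": -0.142, "dy": -0.208, "dz": 0.15, "yaw": -96, "jaw": 0.8}
  ]
}}

```text
clock: 28.05
eef_pos: [542.7, -174.0, 155.0]
tool_rot: [-3.141, -0.0, -0.105]
force: [-0.3, 0.6, 0.2]
width: 67.9
gripper_force: 0.0
```

```bash
python3 tb.py t2.png 538 -174; python3 - <<'E'
from h import *
for n in("scene","side"):
    im,d,K,E=snap(n); print(n); tubs(im,d,K,E)
E
```

```text
28.05 [ 542.68888557 -173.99814185  155.02138748] [-3.14059169e+00 -4.23418318e-04 -1.04943996e-01] -0.7006103057367806 67.91072578355474 [-0.33864268  0.5930074   0.18130755]
blob 1920 upper rect [ 604.2 -290.2] [41.9 42.4] 11.4 tabtop 574 [ 601.3 -272.9   62.6] ((600.9258422851562, -273.7396545410156), (33.66542053222656, 8.55031967163086), 11.887728691101074)
blob 3751 upper rect [ 527.9 -234.1] [130.2  42.7] 80.4 tabtop 404 [ 539.6 -174.    62.8] ((538.7286376953125, -173.92796325683594), (7.987146377563477, 33.76835250854492), 80.41117858886719)
scene
{'c': array([ 529. , -234.3]), 'size': array([140.2,  47.1]), 'yaw': np.float64(-100.6), 'tab': array([ 543.5, -170.8,   56.9]), 'n': np.int64(657), 'nt': np.int64(59), 'pix': array([217.9, 182.7]), 'zmax': np.float64(63.6)}
{'c': array([ 613.3, -331.8]), 'size': array([132.8,  48.9]), 'yaw': np.float64(-79.2), 'tab': array([ 606.9, -269.1,   57.3]), 'n': np.int64(739), 'nt': np.int64(54), 'pix': array([172.1, 189.3]), 'zmax': np.float64(64.1)}
{'c': array([696.1,  35.6]), 'size': array([43.1, 37.6]), 'yaw': np.float64(88.6), 'tab'
[... 541 characters left out ...]
 'zmax': np.float64(72.0)}
{'c': array([ 525.8, -233.7]), 'size': array([132.8,  42. ]), 'yaw': np.float64(-100.1), 'tab': array([ 535.7, -176. ,   57. ]), 'n': np.int64(707), 'nt': np.int64(70), 'pix': array([301.7, 284.5]), 'zmax': np.float64(63.9)}
{'c': array([ 311.9, -180.9]), 'size': array([120.8,  33.7]), 'yaw': np.float64(-114.2), 'tab': array([ 335.6, -132.1,   53.4]), 'n': np.int64(306), 'nt': np.int64(45), 'pix': array([217.9, 287.6]), 'zmax': np.float64(59.3)}
{'c': array([ 612.1, -333.4]), 'size': array([131.7,  45.3]), 'yaw': np.float64(-80.1), 'tab': array([ 597.5, -276.5,   57.5]), 'n': np.int64(892), 'nt': np.int64(69), 'pix': array([348.7, 302.9]), 'zmax': np.float64(63.6)}
```

Tub A is home. The second tub's tab is at (538.5,-173.9), yaw −99.7°.

>>> {"api": "arm_command", "payload": {
  "deltas": [
    {"dx": -0.004, "dy": 0, "dz": -0.04, "yaw": -3.8, "jaw": 0.8},
    {"dx": -0.004, "dy": 0, "dz": -0.09, "yaw": -3.8, "jaw": 0.8},
    {"dx": -0.004, "dy": 0, "dz": -0.13, "yaw": -3.8, "jaw": 0.8},
    {"dx": -0.004, "dy": 0, "dz": -0.151, "yaw": -3.8, "jaw": 0.8},
    {"dx": -0.004, "dy": 0, "dz": -0.151, "yaw": -3.8, "jaw": 0.8},
    {"dx": -0.004, "dy": 0, "dz": -0.151, "yaw": -3.8, "jaw": 0},
    {"dx": -0.004, "dy": 0, "dz": -0.151, "yaw": -3.8, "jaw": 0},
    {"dx": -0.004, "dy": 0, "dz": -0.151, "yaw": -3.8, "jaw": 0},
    {"dx": -0.004, "dy": 0, "dz": -0.151, "yaw": -3.8, "jaw": 0},
    {"dx": -0.004, "dy": 0, "dz": -0.151, "yaw": -3.8, "jaw": 0},
    {"dx": -0.004, "dy": 0, "dz": -0.151, "yaw": -3.8, "jaw": 0},
    {"dx": -0.004, "dy": 0, "dz": -0.151, "yaw": -3.8, "jaw": 0},
    {"dx": -0.004, "dy": 0, "dz": -0.151, "yaw": -3.8, "jaw": 0},
    {"dx": -0.004, "dy": 0, "dz": -0.151, "yaw": -3.8, "jaw": 0}
  ]
}}

```text
clock: 29.6
eef_pos: [539.3, -174.1, 5.1]
tool_rot: [-3.14, -0.002, -0.165]
force: [0.7, -0.0, 6.5]
width: 7.6
gripper_force: 59.6
```

>>> {"api": "arm_command", "payload": {
  "deltas": [
    {"dx": 0, "dy": 0, "dz": 0.04, "yaw": 0, "jaw": 0},
    {"dx": 0, "dy": 0, "dz": 0.08, "yaw": 0, "jaw": 0},
    {"dx": 0, "dy": 0, "dz": 0.11, "yaw": 0, "jaw": 0},
    {"dx": -0.004, "dy": 0.015, "dz": 0.11, "yaw": 8, "jaw": 0},
    {"dx": -0.008, "dy": 0.03, "dz": 0.11, "yaw": 16, "jaw": 0},
    {"dx": -0.012, "dy": 0.045, "dz": 0.11, "yaw": 24, "jaw": 0},
    {"dx": -0.016, "dy": 0.06, "dz": 0.11, "yaw": 32, "jaw": 0},
    {"dx": -0.02, "dy": 0.075, "dz": 0.11, "yaw": 40, "jaw": 0},
    {"dx": -0.024, "dy": 0.09, "dz": 0.11, "yaw": 48, "jaw": 0},
    {"dx": -0.028, "dy": 0.105, "dz": 0.11, "yaw": 56, "jaw": 0},
    {"dx": -0.032, "dy": 0.12, "dz": 0.11, "yaw": 64, "jaw": 0},
    {"dx": -0.036, "dy": 0.135, "dz": 0.11, "yaw": 72, "jaw": 0},
    {"dx": -0.042, "dy": 0.15, "dz": 0.11, "yaw": 80, "jaw": 0},
    {"dx": -0.042, "dy": 0.156, "dz": 0.11, "yaw": 88, "jaw": 0},
    {"dx": -0.042, "dy": 0.156, "dz": 0.11, "yaw": 96, "jaw": 0},
    {"dx": -0.042, "dy": 0.156, "dz": 0.11, "yaw": 99.8, "jaw": 0},
    {"dx": -0.042, "dy": 0.156, "dz": 0.11, "yaw": 99.8, "jaw": 0}
  ]
}}

```text
clock: 31.3
eef_pos: [496.2, -18.0, 114.1]
tool_rot: [-3.141, -0.0, 1.576]
force: [0.3, -0.1, -1.3]
width: 7.1
gripper_force: 59.0
```

```bash
python3 hd.py
```

```text
31.3 [496.22327417 -18.03100297 114.1499431 ] [-3.14068295e+00 -2.85420120e-04  1.57614919e+00] 7.123152461739215
wrist 6802 [569.7 -17.6] [106.5  43.5] 0.4 z [132.4 141.1] far x 621.3
   30 1472 [-38.    3.7] 140.9
   60 1720 [-38.3   3.8] 140.9
   90 1650 [-37.8   4. ] 140.8
scene 202 [570.2 -15.4] [ 44.8 108.7] 88.6 z [132.3 144.8] far x 623.3
   30 42 [-36.9   5.4] 144.7
   60 45 [-37.2   5.7] 144.7
   90 47 [-38.3   5.4] 143.8
side 243 [569.8 -17.8] [106.4  47.2] 0.5 z [132.8 144.4] far x 621.7
   30 68 [-40.8   4.7] 144.1
   60 67 [-40.2   4.5] 143.3
   90 61 [-40.4   4.8] 143.3
```

>>> {"api": "arm_command", "payload": {
  "deltas": [
    {"dx": 0, "dy": -0.0007, "dz": -0.04, "yaw": 0, "jaw": 0},
    {"dx": 0, "dy": -0.0007, "dz": -0.08, "yaw": 0, "jaw": 0},
    {"dx": 0, "dy": -0.0007, "dz": -0.1, "yaw": 0, "jaw": 0},
    {"dx": 0, "dy": -0.0007, "dz": -0.108, "yaw": 0, "jaw": 0},
    {"dx": 0, "dy": -0.0007, "dz": -0.108, "yaw": 0, "jaw": 0}
  ]
}}

```text
clock: 31.95
eef_pos: [496.0, -19.2, 5.8]
tool_rot: [-3.139, 0.0, 1.574]
force: [-0.0, -0.2, -0.6]
width: 7.3
gripper_force: 60.1
```

```bash
python3 hd.py
```

```text
31.95 [495.98017657 -19.15194655   5.76968874] [-3.13946495e+00  1.56625199e-04  1.57442154e+00] 7.2698172925939675
wrist 7235 [569.1 -18.5] [ 43.2 106.3] 89.9 z [24.1 33.5] far x 620.8
   30 1564 [-38.8   2.6] 33.2
   60 1821 [-39.3   2.7] 33.2
   90 1816 [-39.1   2.8] 33.2
scene 201 [571.  -17.5] [108.4  44.5] 0.1 z [24.  38.2] far x 624.5
   30 42 [-37.6   4.1] 38.2
   60 42 [-38.6   4.1] 37.0
   90 46 [-39.6   4.7] 37.3
side 211 [568.6 -18.8] [ 45.1 104.6] 89.8 z [24.1 38. ] far x 620.7
   30 57 [-40.8   3. ] 36.4
   60 63 [-40.7   2.9] 37.2
   90 57 [-41.1   3.4] 36.7
```

>>> {"api": "arm_command", "payload": {
  "deltas": [
    {"dx": 0.02, "dy": 0, "dz": 0, "yaw": 0, "jaw": 0},
    {"dx": 0.04, "dy": 0, "dz": 0, "yaw": 0, "jaw": 0},
    {"dx": 0.055, "dy": 0, "dz": 0, "yaw": 0, "jaw": 0},
    {"dx": 0.07, "dy": 0, "dz": 0, "yaw": 0, "jaw": 0},
    {"dx": 0.085, "dy": 0, "dz": 0, "yaw": 0, "jaw": 0},
    {"dx": 0.1, "dy": 0, "dz": 0, "yaw": 0, "jaw": 0},
    {"dx": 0.115, "dy": 0, "dz": 0, "yaw": 0, "jaw": 0},
    {"dx": 0.13, "dy": 0, "dz": 0, "yaw": 0, "jaw": 0},
    {"dx": 0.145, "dy": 0, "dz": 0, "yaw": 0, "jaw": 0},
    {"dx": 0.16, "dy": 0, "dz": 0, "yaw": 0, "jaw": 0},
    {"dx": 0.17, "dy": 0, "dz": 0, "yaw": 0, "jaw": 0},
    {"dx": 0.18, "dy": 0, "dz": 0, "yaw": 0, "jaw": 0},
    {"dx": 0.184, "dy": 0, "dz": -0.001, "yaw": 0, "jaw": 0},
    {"dx": 0.187, "dy": 0, "dz": -0.001, "yaw": 0, "jaw": 0},
    {"dx": 0.187, "dy": 0, "dz": -0.001, "yaw": 0, "jaw": 0}
  ]
}}

```text
clock: 33.6
eef_pos: [680.5, -18.7, 4.7]
tool_rot: [-3.135, -0.0, 1.576]
force: [-6.0, -0.7, 1.8]
width: 6.7
gripper_force: 60.6
```

>>> {"api": "arm_command", "payload": {
  "deltas": [
    {"dx": 0.002, "dy": 0, "dz": 0, "yaw": 0, "jaw": 0},
    {"dx": 0.003, "dy": 0, "dz": 0, "yaw": 0, "jaw": 0},
    {"dx": 0.003, "dy": 0, "dz": 0, "yaw": 0, "jaw": 0}
  ]
}}

```text
clock: 33.9
eef_pos: [680.2, -18.8, 4.7]
tool_rot: [-3.129, -0.001, 1.576]
force: [-14.2, 0.4, 8.7]
width: 7.0
gripper_force: 61.3
```

>>> {"api": "arm_command", "payload": {
  "deltas": [
    {"dx": -0.002, "dy": 0, "dz": 0, "yaw": 0, "jaw": 0.35},
    {"dx": -0.003, "dy": 0, "dz": 0, "yaw": 0, "jaw": 0.35},
    {"dx": -0.003, "dy": 0, "dz": 0, "yaw": 0, "jaw": 0.35},
    {"dx": -0.003, "dy": 0, "dz": 0, "yaw": 0, "jaw": 0.35},
    {"dx": -0.003, "dy": 0, "dz": 0, "yaw": 0, "jaw": 0.35},
    {"dx": -0.003, "dy": 0, "dz": 0.04, "yaw": 0, "jaw": 0.35},
    {"dx": -0.003, "dy": 0, "dz": 0.09, "yaw": 0, "jaw": 0.35},
    {"dx": -0.02, "dy": -0.02, "dz": 0.13, "yaw": 0, "jaw": 0.5},
    {"dx": -0.03, "dy": -0.05, "dz": 0.15, "yaw": -8, "jaw": 0.8},
    {"dx": -0.04, "dy": -0.09, "dz": 0.15, "yaw": -16, "jaw": 0.8},
    {"dx": -0.05, "dy": -0.13, "dz": 0.15, "yaw": -24, "jaw": 0.8},
    {"dx": -0.06, "dy": -0.17, "dz": 0.15, "yaw": -32, "jaw": 0.8},
    {"dx": -0.07, "dy": -0.21, "dz": 0.15, "yaw": -40, "jaw": 0.8},
    {"dx": -0.084, "dy": -0.24, "dz": 0.15, "yaw": -48, "jaw": 0.8},
    {"dx": -0.084, "dy": -0.254, "dz": 0.15, "yaw": -56, "jaw": 0.8},
    {"dx": -0.084, "dy": -0.254, "dz": 0.15, "yaw": -64, "jaw": 0.8},
    {"dx": -0.084, "dy": -0.254, "dz": 0.15, "yaw": -72, "jaw": 0.8},
    {"dx": -0.084, "dy": -0.254, "dz": 0.15, "yaw": -78.4, "jaw": 0.8},
    {"dx": -0.084, "dy": -0.254, "dz": 0.15, "yaw": -78.4, "jaw": 0.8}
  ]
}}

```text
clock: 35.8
eef_pos: [602.5, -272.7, 154.6]
tool_rot: [-3.141, 0.001, 0.208]
force: [0.4, -0.1, 0.6]
width: 68.4
gripper_force: 0.0
```

```bash
python3 tb.py t3.png 600 -275; python3 - <<'E'
from h import *
for n in("scene","side"):
    im,d,K,E=snap(n); print(n); tubs(im,d,K,E)
E
```

```text
35.8 [ 602.50712071 -272.65951791  154.62316674] [-3.14086568e+00  6.09849767e-04  2.07563295e-01] -0.41499304164221723 68.36957475406048 [ 0.37102418 -0.11046428  0.64997931]
blob 3786 upper rect [ 613.  -334.2] [ 42.9 130.2] 11.5 tabtop 402 [ 602.2 -273.9   62.9] ((601.3046875, -274.24188232421875), (33.77553939819336, 7.220371723175049), 11.846718788146973)
scene
{'c': array([ 613.7, -331.8]), 'size': array([133.5,  48.9]), 'yaw': np.float64(-79.6), 'tab': array([ 606.8, -269.1,   57.8]), 'n': np.int64(732), 'nt': np.int64(52), 'pix': array([172.2, 189.3]), 'zmax': np.float64(63.9)}
{'c': array([696.3,   6.6]), 'size': array([100.3,  39.3]), 'yaw': np.float64(-89.6), 'tab': array([682.9,  10.5,  56.5]), 'n': np.int64(564), 'nt': np.int64(138), 'pix': array([264.9, 248.2]), 'zmax': np.float64(65.3)}
side
{'c': array([698.6,  30.9]), 'size': array([147.6,  62.3]), 'yaw': np.float64(60.3), 'tab': array([677.8,   9.1,  58.1]), 'n': np.int64(326), 'nt': np.int64(87), 'pix': array([313.8, 206.7]), 'zmax': np.float64(66.4)}
{'c': array([ 640.2, -113.7]), 'size': array([41.2, 17.6]), 'yaw': np.float64(6.7), 'tab': array([ 632.9, -116.2,   59.9]), 'n': np.int64(187), 'nt': np.int64(95), 'pix': array([317.9, 237.8]), 'zmax': np.float64(72.9)}
{'c': array([ 313.3, -180.9]), 'size': array([120. ,  34.8]), 'yaw': np.float64(-113.1), 'tab': array([ 335.2, -132.2,   52.3]), 'n': np.int64(303), 'nt': np.int64(54), 'pix': array([218. , 287.5]), 'zmax': np.float64(60.3)}
{'c': array([ 610.7, -333.9]), 'size': array([131.4,  45.3]), 'yaw': np.float64(-79.3), 'tab': array([ 597.4, -276.3,   57.3]), 'n': np.int64(902), 'nt': np.int64(68), 'pix': array([348.8, 303.2]), 'zmax': np.float64(63.9)}
```

Third tub: tab at (601,-274), yaw ≈−78.4°. Gripping.

>>> {"api": "arm_command", "payload": {
  "deltas": [
    {"dx": -0.001, "dy": -0.0015, "dz": -0.04, "yaw": -0.3, "jaw": 0.8},
    {"dx": -0.001, "dy": -0.0015, "dz": -0.09, "yaw": -0.3, "jaw": 0.8},
    {"dx": -0.001, "dy": -0.0015, "dz": -0.13, "yaw": -0.3, "jaw": 0.8},
    {"dx": -0.001, "dy": -0.0015, "dz": -0.15, "yaw": -0.3, "jaw": 0.8},
    {"dx": -0.001, "dy": -0.0015, "dz": -0.15, "yaw": -0.3, "jaw": 0.8},
    {"dx": -0.001, "dy": -0.0015, "dz": -0.15, "yaw": -0.3, "jaw": 0},
    {"dx": -0.001, "dy": -0.0015, "dz": -0.15, "yaw": -0.3, "jaw": 0},
    {"dx": -0.001, "dy": -0.0015, "dz": -0.15, "yaw": -0.3, "jaw": 0},
    {"dx": -0.001, "dy": -0.0015, "dz": -0.15, "yaw": -0.3, "jaw": 0},
    {"dx": -0.001, "dy": -0.0015, "dz": -0.15, "yaw": -0.3, "jaw": 0},
    {"dx": -0.001, "dy": -0.0015, "dz": -0.15, "yaw": -0.3, "jaw": 0},
    {"dx": -0.001, "dy": -0.0015, "dz": -0.15, "yaw": -0.3, "jaw": 0},
    {"dx": -0.001, "dy": -0.0015, "dz": -0.15, "yaw": -0.3, "jaw": 0},
    {"dx": -0.001, "dy": -0.0015, "dz": -0.15, "yaw": -0.3, "jaw": 0}
  ]
}}

```text
clock: 37.35
eef_pos: [602.4, -274.6, 6.4]
tool_rot: [3.142, -0.002, 0.203]
force: [-1.1, 1.2, 5.7]
width: 7.4
gripper_force: 59.7
```

>>> {"api": "arm_command", "payload": {
  "deltas": [
    {"dx": 0, "dy": 0, "dz": 0.04, "yaw": 0, "jaw": 0},
    {"dx": 0, "dy": 0, "dz": 0.08, "yaw": 0, "jaw": 0},
    {"dx": 0, "dy": 0, "dz": 0.11, "yaw": 0, "jaw": 0},
    {"dx": -0.011, "dy": 0.02, "dz": 0.11, "yaw": 8, "jaw": 0},
    {"dx": -0.022, "dy": 0.04, "dz": 0.11, "yaw": 16, "jaw": 0},
    {"dx": -0.033, "dy": 0.06, "dz": 0.11, "yaw": 24, "jaw": 0},
    {"dx": -0.044, "dy": 0.08, "dz": 0.11, "yaw": 32, "jaw": 0},
    {"dx": -0.055, "dy": 0.1, "dz": 0.11, "yaw": 40, "jaw": 0},
    {"dx": -0.066, "dy": 0.12, "dz": 0.11, "yaw": 48, "jaw": 0},
    {"dx": -0.077, "dy": 0.14, "dz": 0.11, "yaw": 56, "jaw": 0},
    {"dx": -0.088, "dy": 0.16, "dz": 0.11, "yaw": 64, "jaw": 0},
    {"dx": -0.099, "dy": 0.18, "dz": 0.11, "yaw": 72, "jaw": 0},
    {"dx": -0.106, "dy": 0.204, "dz": 0.11, "yaw": 78.6, "jaw": 0},
    {"dx": -0.106, "dy": 0.204, "dz": 0.11, "yaw": 78.6, "jaw": 0},
    {"dx": -0.106, "dy": 0.204, "dz": 0.11, "yaw": 78.6, "jaw": 0}
  ]
}}

```text
clock: 38.85
eef_pos: [495.6, -70.1, 115.3]
tool_rot: [-3.141, 0.0, 1.574]
force: [0.7, -0.3, -0.9]
width: 7.2
gripper_force: 58.8
```

```bash
python3 hd.py
```

```text
38.85 [495.5972611  -70.08967521 115.25485588] [-3.14129616e+00  1.71928296e-04  1.57416533e+00] 7.200802966874206
wrist 6249 [568.7 -70.1] [106.2  43.3] 0.0 z [133.5 141. ] far x 620.7
   30 1366 [-90.7 -48.9] 140.8
   60 1569 [-91.  -48.8] 140.8
   90 1561 [-90.9 -48.7] 140.7
scene 200 [568.8 -69.7] [ 44.8 106.9] 89.2 z [133.7 144.3] far x 622.1
   30 40 [-89.8 -47.5] 143.1
   60 43 [-91.2 -48.2] 143.9
   90 44 [-91.3 -48.3] 141.9
side 239 [569.1 -72.5] [107.4  47.6] 1.7 z [133.6 143.9] far x 620.9
   30 63 [-93.7 -49.6] 143.5
   60 64 [-94.8 -50.1] 143.9
   90 61 [-94.4 -49.5] 142.9
```

>>> {"api": "arm_command", "payload": {
  "deltas": [
    {"dx": 0, "dy": 0, "dz": -0.04, "yaw": 0.1, "jaw": 0},
    {"dx": 0, "dy": 0, "dz": -0.08, "yaw": 0.1, "jaw": 0},
    {"dx": 0, "dy": 0, "dz": -0.1, "yaw": 0.1, "jaw": 0},
    {"dx": 0, "dy": 0, "dz": -0.108, "yaw": 0.1, "jaw": 0},
    {"dx": 0, "dy": 0, "dz": -0.108, "yaw": 0.1, "jaw": 0}
  ]
}}

```text
clock: 39.5
eef_pos: [495.2, -71.5, 6.9]
tool_rot: [-3.14, 0.0, 1.574]
force: [0.2, -0.0, -1.6]
width: 7.0
gripper_force: 59.9
```

```bash
python3 hd.py | head -5
```

```text
39.5 [495.20724286 -71.53400015   6.88666972] [-3.13995503e+00  4.21924456e-04  1.57361580e+00] 7.007592055262792
wrist 7765 [576.3 -84.8] [122.1  70. ] 0.0 z [25.2 37.4] far x 628.8
   30 1452 [-91.9 -50.2] 33.1
   60 1706 [-92.3 -50.1] 33.3
   90 1706 [-92.3 -50. ] 33.3
```

>>> {"api": "arm_command", "payload": {
  "deltas": [
    {"dx": 0.01, "dy": 0.001, "dz": 0, "yaw": 0, "jaw": 0},
    {"dx": 0.025, "dy": 0.001, "dz": 0, "yaw": 0, "jaw": 0},
    {"dx": 0.04, "dy": 0.001, "dz": 0, "yaw": 0, "jaw": 0},
    {"dx": 0.055, "dy": 0.001, "dz": 0, "yaw": 0, "jaw": 0},
    {"dx": 0.07, "dy": 0.001, "dz": 0, "yaw": 0, "jaw": 0},
    {"dx": 0.085, "dy": 0.001, "dz": 0, "yaw": 0, "jaw": 0},
    {"dx": 0.1, "dy": 0.001, "dz": 0, "yaw": 0, "jaw": 0},
    {"dx": 0.115, "dy": 0.001, "dz": 0, "yaw": 0, "jaw": 0},
    {"dx": 0.13, "dy": 0.001, "dz": 0, "yaw": 0, "jaw": 0},
    {"dx": 0.145, "dy": 0.001, "dz": 0, "yaw": 0, "jaw": 0},
    {"dx": 0.16, "dy": 0.001, "dz": 0, "yaw": 0, "jaw": 0},
    {"dx": 0.17, "dy": 0.001, "dz": 0, "yaw": 0, "jaw": 0},
    {"dx": 0.18, "dy": 0.001, "dz": 0, "yaw": 0, "jaw": 0},
    {"dx": 0.184, "dy": 0.001, "dz": -0.001, "yaw": 0, "jaw": 0},
    {"dx": 0.188, "dy": 0.001, "dz": -0.001, "yaw": 0, "jaw": 0},
    {"dx": 0.188, "dy": 0.001, "dz": -0.001, "yaw": 0, "jaw": 0}
  ]
}}

```text
clock: 41.25
eef_pos: [680.8, -68.9, 6.0]
tool_rot: [-3.135, -0.001, 1.576]
force: [-5.6, 0.2, 4.7]
width: 7.1
gripper_force: 60.8
```

>>> {"api": "arm_command", "payload": {
  "deltas": [
    {"dx": 0.002, "dy": 0, "dz": 0, "yaw": 0, "jaw": 0},
    {"dx": 0.002, "dy": 0, "dz": 0, "yaw": 0, "jaw": 0}
  ]
}}

```text
clock: 41.45
eef_pos: [680.7, -68.9, 5.9]
tool_rot: [-3.131, -0.002, 1.576]
force: [-11.4, 1.6, 8.2]
width: 7.3
gripper_force: 61.2
```

Home. Releasing, withdrawing and checking everything.

>>> {"api": "arm_command", "payload": {
  "deltas": [
    {"dx": -0.002, "dy": 0, "dz": 0, "yaw": 0, "jaw": 0.35},
    {"dx": -0.003, "dy": 0, "dz": 0, "yaw": 0, "jaw": 0.35},
    {"dx": -0.003, "dy": 0, "dz": 0, "yaw": 0, "jaw": 0.35},
    {"dx": -0.003, "dy": 0, "dz": 0, "yaw": 0, "jaw": 0.35},
    {"dx": -0.003, "dy": 0, "dz": 0, "yaw": 0, "jaw": 0.35},
    {"dx": -0.003, "dy": 0, "dz": 0.04, "yaw": 0, "jaw": 0.35},
    {"dx": -0.003, "dy": 0, "dz": 0.09, "yaw": 0, "jaw": 0.35},
    {"dx": -0.02, "dy": 0, "dz": 0.13, "yaw": 0, "jaw": 0.35},
    {"dx": -0.06, "dy": -0.02, "dz": 0.17, "yaw": 0, "jaw": 0.35},
    {"dx": -0.09, "dy": -0.06, "dz": 0.2, "yaw": 0, "jaw": 0.35},
    {"dx": -0.12, "dy": -0.1, "dz": 0.22, "yaw": 0, "jaw": 0.35},
    {"dx": -0.14, "dy": -0.14, "dz": 0.22, "yaw": 0, "jaw": 0.35},
    {"dx": -0.14, "dy": -0.18, "dz": 0.22, "yaw": 0, "jaw": 0.35},
    {"dx": -0.14, "dy": -0.22, "dz": 0.22, "yaw": 0, "jaw": 0.35},
    {"dx": -0.14, "dy": -0.22, "dz": 0.22, "yaw": 0, "jaw": 0.35}
  ]
}}

```text
clock: 42.95
eef_pos: [542.9, -298.1, 227.0]
tool_rot: [-3.141, 0.007, 1.566]
force: [-1.2, 0.2, 0.2]
width: 29.7
gripper_force: 0.0
```

```bash
python3 gate.py; python3 - <<'E'
from h import *
out=[]
for n,c in(("scene",(170,120,450,330)),("side",(200,110,480,320))):
    im,d,K,E=snap(n); out.append(cv2.resize(im[c[1]:c[3],c[0]:c[2]],(400,300)))
    W=cloud(d,K,E); X,Y,Z=W[...,0],W[...,1],W[...,2]
    for y in(34,-18,-70):
        p=W[(im.max(-1)<75)&(Z>57)&(Z<70)&(abs(Y-y)<24)&(X>640)&(X<760)]
        if len(p): print(n,y,len(p),p.mean(0).round(1),np.percentile(p[:,0],[5,95]).round(1))
save(cv2.resize(np.vstack(out),(800,1200))[:, :],"pics/fin.png",s=.5)
E
```

```text
42.95 [ 542.88603399 -298.14359326  227.04606466] [-3.14136391  0.00679021  1.56571897] [-1.15721383  0.21325547  0.16053707] 29.69252941056742
scene 265 [ 9.9372053e-01 -1.1189078e-01  5.2738672e+02  1.2969766e+02] -6.424322
side 252 [ 9.9925649e-01 -3.8554735e-02  5.0478625e+02  1.2465924e+02] -2.2095714
scene 34 40 [682.1  35.4  63.2] [678.5 684.6]
scene -18 39 [684.  -17.4  62.1] [679.7 686.7]
scene -70 41 [682.8 -68.   62.4] [678.6 685.9]
side 34 2 [676.4  48.6  61.5] [676.3 676.6]
side -70 13 [679.3 -76.   64.1] [677.2 682.3]
```

View pics/fin.png

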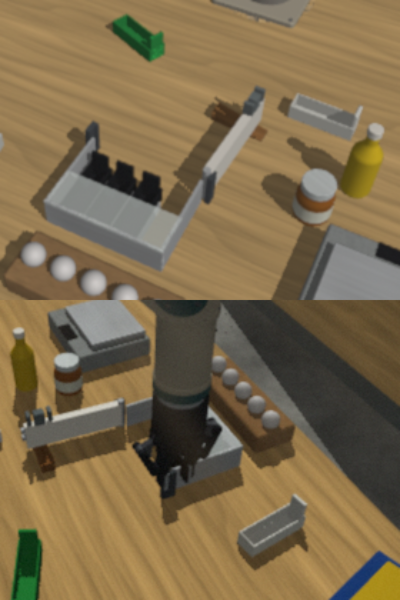

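The scene crop shows three tubs in separate bays with level tabs at (100,165), (122,175) and (150,185). The gate is open with the wedge under it at (238,118), and the bottle and jar have not been touched.

```bash
python3 -c "
from cell import *
print(finish_job())"
```

```text
the job is handed in; nothing more can be done
None
```

The job is handed in. The gate is open to about 94° and wedged, and all three black tubs in the scene are in separate bays, pushed home with tabs out. The bottle and jar were not touched; the judge returned no verdict.

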